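# Blow out a dowel hole and gauge its depth

### The arm

A 6-joint arm with a two-finger parallel gripper is mounted at the origin on the work surface; the furniture and walls round the work are solid. World frame = base frame: x ahead of the robot, y to its left, z up, the work surface at z = 0. Lengths are in mm, angles in rad, forces in N, time in s.
With the tool pointing down it reaches from about 350 to 875 mm from the base axis. Payload 4.2 kg.
Tool frame: the origin (TCP) lies at the very end of the fingers, on their centre line; the grasp point (between the pads) lies 19 mm behind it (arm.grasp_offset is the distance from the TCP to the grasp point, in mm); z points along the fingers, y is the direction in which the jaws open and shut (so a half turn about z gives the same grasp; the last joint's range is limited). The gripper opens to 85 mm and grips with 20 to 120 N. Pads are 22 mm wide; open, the fingers measure 114 mm over their backs; the gripper's body (76 mm by 85 mm) begins 54 mm behind the grasp point. The pads swing forward as they close: fully open they stand 13 mm farther back than shut.
Start: joints at [1.414, 0.385, 0.008, 0, -1.194, -0.259], TCP at [252.418, 571.738, 231.312] pointing down, gripper open.
Joint ranges: [-3.14, 3.14], [-1.21, 2.06], [-1.07, 1.41], [-3.16, 2.05], [-2.99, -0.16], [-3.1, 3.1]. Speed limits (rad/s): [2.79, 2.79, 3.14, 3.14, 3.14, 3.14].

### API

Orientations are given as a unit quaternion [x, y, z, w].
In Python, from bench import arm gives the robot as it stands.
- The arm moves only by the tool arm_command, never from a script. Its argument "commands" is one flat list of numbers, 4 for each row, row after row: the shift along the tool's x, y, z in m, then the turn about the tool's z in degrees. In form: [tx, ty, tz, roll, tx, ty, tz, roll, ...]. A call has exactly 5 rows; each row shifts and turns the pose as measured when the row begins, along the tool's axes as they then stand; what a row does not reach is not made up. A row lasts 1/10 s, in which the tool goes at most 50 mm and 8.59 degrees, less where a joint would pass 70% of its speed; a pose out of reach is approached as far as the arm can. A call with a gripper value outside its range is refused whole. "jaw" is the opening, from 0 (shut) to 1 (fully open), set as the call begins (left out, the last holds). The fingers move at their own pace and stop on an object; the grip force is fixed at half the most. Time passes only in rows, so rows that do not move let the fingers close, or fill a call up. It gives the time, the measured TCP pose, the force and the opening at its end, in the units of the state.
- arm.read_state(): the state, without advancing time (a new reading comes with each control period).
- arm.get_image(name): name is "side" or "top" or "wrist"; returns the picture (400x640x3 uint8, red, green, blue); there is no depth.
- arm.camera_info(name): a dict with "camera_matrix" (3x3 intrinsics, pixels), "world_from_camera" (4x4, takes a point from camera to world coordinates). Camera axes: x right, y down, z forward; pixel columns grow to the right and rows downward; lengths in mm; the calibration is good to about 2 mm. A picture is of the moment at which its call begins: read the wrist's pose just before it. camera_info takes no time and is no camera call; for the wrist camera it gives the pose at the moment of the call.
- arm.job_done(): hands the job in, once; it reports no verdict.
Trained networks look in the newest picture that a camera, given by its name, has taken for a name from the list of things; names that differ only in an ending like _2 or _b are one class to them, and where a whole thing is asked for, a point or a joint stands for the part that bears it (a point fixed in the world has none). Each returns a list of dicts, best first, with "confidence" (0 to 1); they miss things now and then, are a little off and sometimes report something else, mostly with a low value. They report only what shows in the picture. A call takes as long as a camera call.
- arm.regions_of(camera, target): "mask" (400x640 bool, what is visible of it).
- arm.place_of(camera, target): "centre" ([x, y, z] in mm, in the coordinates of the camera as it stood for that picture, good to about 4 mm: a listed point, or the origin of a listed thing).
The state is a dict: "clock": time; "joints": joint angles; "joint_vel": joint speeds; "joint_efforts": joint torques, N m; "position": TCP position; "ee_rot": TCP orientation; "contact_force": force on the tool from outside, world axes, zero at the start; "wrist_torque": the same for the moment, N m; "gripper_width": finger opening in mm.
Only numpy, scipy, OpenCV 4.12 (cv2) and the standard library are available. Lean on these libraries where they do the work, as an engineer would, in place of code of your own. Each camera call takes 0.05 s, during which the arm holds its last target.

### The job

Check the depth of the dowel hole that has the white pencil cross through it, in the rail held in the drilling jig. First blow the dust out of it: squeeze the lever of the fixed air blower fully home against its grip, keep it there for about a second, and let it spring back. Then take the dial depth gauge out of its stand by its handle, put its rod down that hole and hold the gauge upright with its base bar lying along the rail and flat on it, pressed down lightly (about 10 N); finish while you are still holding it there, without letting go, and without pushing the other things on the bench about.

Things in the scene. Friction and masses are not known exactly. Their poses are not given: they have to be found in the camera images.
- jig: drilling jig fixed to the bench: plywood board 215 x 310 x 12 mm with a fence, an end stop and two cam clamps that hold the rail, and the air blower. Origin on the bench near the middle of the board; x points across the rail away from the blower, y along the rail towards the end with the marked hole, which is the near end, z up. It stands elsewhere and turned differently at each start
- rail: dark wooden stool rail, 44 (x) x 270 (y) x 40 (z) mm, clamped in the jig; origin at the centre of its underside (12 mm above the bench), axes parallel to the jig's; its level top face is 52 mm above the bench. Along the middle of the top are four upright dowel holes, 12.5 mm wide, 28 mm deep, at y = +70, +102, -70, -102 mm; the one at +70 has two white pencil lines crossed through it
- marked_hole (a point): centre of the mouth of the pencil-crossed hole, in the rail's top face; axes as the rail's (y along the rail, z up). The blower's thin bent nozzle ends 28 mm to the -x side of it, 19 mm above the face; the nozzle's highest part is 32 mm above the face, 45 mm from the hole
- blower_grip (a point): on the middle line of the blower's fixed grip, where to squeeze, 45 mm above the bench. The grip is a level grey bar along the jig's y, 25 mm wide (x), 27 mm high; the lever stands along its +x side. From above, one finger goes behind the grip (-x), one in front of the lever (+x), closing along the jig's x; the board below is 12 mm high, the rail's near edge 103 mm away in +x
- lever_pad (a point): middle of the flat aluminium lever (6 mm thick, 20 mm high) level with point blower_grip, 33 mm to its +x side when out, about 20 mm when squeezed home. Over grip and lever together: 49 mm when out, 36 mm when home
- lever (a joint): angle of the blower's lever about its upright hinge: 0 = sprung out, 0.24 rad = fully home against the grip (stop). The spring takes about 3 N at the pad to start and 9 N to hold it home.
- gauge: dial depth gauge, about 0.27 kg, upright in its stand with the base bar resting on the stand's top; origin at the centre of the bar's flat underside, z up, y along the bar. Steel bar 24 (x) x 90 (y) x 10 (z) mm; above it the round dial, 57 mm across, 24 mm thick, 22 to 80 mm up, white face to -x; above that the black handle. Turned by half a turn it serves as well
- gauge_handle (a point): middle of the gauge's handle, 104 mm above the base's underside: a flat black block 14 mm thick (x), 28 mm wide (y), from 79 to 125 mm above the base's underside; pinch it across its thickness from above
- rod_tip (a point): round tip of the gauge's steel rod, 5 mm thick, which sticks out 42 mm below the middle of the base when free
- rod (a joint): how far the sprung rod is pushed up into the gauge (m): 0 = free, 42 mm out; 0.013 to 0.014 when the base is flat on the rail and the rod stands on the floor of a dowel hole; 0.042 if pressed on the plain face. Spring 1.2 N at 0, 2 N at 0.014. The dial's needle turns with it.
- gauge_stand: pale wooden block fixed to the bench, 72 (x) x 118 (y) x 52 (z) mm, origin at the centre of its underside; the gauge's rod hangs in a 14 mm hole in the middle of its top; four short spare rods stand up to 30 mm out of its top, 25 mm to +x. It and the sanding block may have changed places. Big rolls hang on the wall behind, about 0.64 m ahead of the robot and 0.43 to 0.58 m up: keep the wrist off
- sanding_block: bystander: wood and cork sanding block, 63 x 110 x 30 mm, beside the stand
- thread_spool: bystander: small wooden spool standing up, 46 mm wide, 55 mm high
- mallet: bystander: wooden mallet lying at the back, 110 x 231 x 60 mm

How it is judged (in metres and radians):
On the way, in this order (a step that is already met when the one before it is completed fails the run):
1. the blower's lever is squeezed home (over 0.20 of 0.24 rad) for 0.5 s (value of joint lever above 0.2 rad), for 0.5 s.
2. the lever has sprung back (under 0.04 rad) (value of joint lever below 0.04 rad), for 0.2 s.
3. the gauge is lifted clear of its stand, held in the fingers (contact force between the fingers and gauge above 3 N and contact force between gauge and gauge_stand below 0.1 N and z of rod_tip in the frame of gauge_stand above 0.054 m), for 0.1 s.
At the end, for the whole second after the job is handed in: Gauge held in the fingers, rod in the crossed hole (within 6 mm, pushed in 11.5 to 16 mm), base within 2 mm of the rail's face, upright within 0.05 rad, bar along the rail within 10 degrees, pressing with 3 to 25 N, still; lever out (contact force between the fingers and gauge above 3 N and contact force between gauge and rail between 3 and 25 N and horizontal distance between rod_tip and marked_hole below 0.006 m and z of gauge in the frame of marked_hole between -0.003 and 0.002 m and value of joint rod between 0.0115 and 0.016 m and angle between gauge's own z axis and vertical below 0.05 rad and angle between the y axis of gauge and the y axis of marked_hole, either way round below 0.17 rad and linear speed of gauge below 0.01 m/s and value of joint lever below 0.04 rad); the arm keeps its last pose, push and grip.
It fails at once if the gauge is rammed on the rail with more than 60 N (contact force between gauge and rail above 60 N).
It fails at once if a bystander is pushed more than 25 mm from its place (distance of any of sanding_block, thread_spool, mallet from where it was at the start of the episode above 0.025 m).
It also fails if it takes over 58 s, if anything falls off the work surface, if the arm or the gripper's body presses on something with over 40 N, if the wrist force passes 120 N, or if a joint passes its speed limit or range.

## Working session

There is one attempt and no reset: what is moved stays moved. The work goes in short steps, Python scripts to look and compute and a tool call to move; the robot and the scene stay as the last step left them, time stands still between calls to the robot, and variables do not carry over. Pictures are saved under pics/ and viewed, and the job is handed in when it is done.

Besides the shell and the picture viewer there is one more tool, called after "Call:" as name(argument=value, ...) on one line, values as JSON. arm_command: Moves the arm, as the interface text tells. Its arguments: {"type":"object","properties":{"commands":{"type":"array"},"jaw":{"type":"number"}},"required":["commands"]}

```bash
ls; mkdir -p pics; cat > h.py <<'E'
import numpy as np, cv2
from bench import arm
from scipy.spatial.transform import Rotation as R
def save(name,fn):
    im=arm.get_image(name); cv2.imwrite('pics/'+fn,im[:,:,::-1]); return im
def world(cam,p):
    T=np.array(arm.camera_info(cam)['world_from_camera']); return (T@np.r_[p,1])[:3]
def pix(cam,P):
    i=arm.camera_info(cam);T=np.linalg.inv(np.array(i['world_from_camera']));q=(T@np.r_[P,1])[:3];q=np.array(i['camera_matrix'])@q;return q[:2]/q[2]
def ray(cam,uv,z):
    i=arm.camera_info(cam);T=np.array(i['world_from_camera']);d=T[:3,:3]@np.linalg.inv(np.array(i['camera_matrix']))@np.r_[uv,1];o=T[:3,3];return o+d*(z-o[2])/d[2]
E
python3 - <<'E'
from h import *
np.set_printoptions(precision=2,suppress=True)
print(arm.read_state())
for c in ['top','side']:
    save(c,c+'0.png')
    for t in ['jig','rail','marked_hole','blower_grip','lever_pad','gauge','gauge_handle','rod_tip','gauge_stand','sanding_block','thread_spool','mallet']:
        r=arm.place_of(c,t)
        print(c,t,[(round(x['confidence'],2),world(c,x['centre'])) for x in r[:2]])
print(arm.read_state()['clock'])
E
```

```text
pics
{'clock': 0.0, 'joints': array([ 1.41,  0.39,  0.01, -0.  , -1.19, -0.26]), 'joint_vel': array([-0., -0., -0.,  0.,  0.,  0.]), 'joint_efforts': array([  0.  , -39.23,  18.84,   4.19,  -0.  ,   0.  ]), 'position': array([252.19, 571.22, 230.22]), 'ee_rot': array([ 0.98, -0.21, -0.  ,  0.  ]), 'contact_force': array([ 0.27, -0.06, -0.45]), 'wrist_torque': array([-0.03, -0.04,  0.03]), 'gripper_width': 85.47587445396167}
top jig [(0.64, array([ 494.76, -229.54,    1.34]))]
top rail [(0.61, array([ 491.58, -203.09,   15.06])), (0.58, array([618.55,  18.26,  -3.9 ]))]
top marked_hole [(0.67, array([ 421.98, -217.49,   53.08]))]
top blower_grip [(0.95, array([ 519.96, -322.93,   44.26])), (0.49, array([ 512.82, -292.36,   43.76]))]
top lever_pad [(0.56, array([ 509.77, -292.39,   45.62]))]
top gauge [(0.68, array([439.8 , 290.36,  47.24]))]
top gauge_handle [(0.93, array([442.45, 289.39, 154.33]))]
top rod_tip []
top gauge_stand [(0.88, array([442.48, 289.84,  -0.  ]))]
top sanding_block [(0.96, array([470.14, 103.65,  -0.47]))]
top thread_spool [(0.67, array([691.01, 359.14,   2.26]
[... 183 characters left out ...]
9, -203.11,   11.29])), (0.63, array([446.89, 289.97,   1.67]))]
side marked_hole [(0.92, array([ 421.94, -213.04,   53.06]))]
side blower_grip [(0.74, array([ 517.66, -323.08,   47.9 ]))]
side lever_pad [(0.52, array([ 512.65, -293.6 ,   44.23]))]
side gauge [(0.64, array([444.07, 290.6 ,  53.04]))]
side gauge_handle [(0.71, array([441.22, 291.45, 160.28])), (0.28, array([ 489.64, -203.33,   12.61]))]
side rod_tip []
side gauge_stand [(0.77, array([444.93, 291.07,   3.45]))]
side sanding_block [(0.81, array([472.84, 104.59,   0.86])), (0.16, array([447.37, 289.93,  -0.56]))]
side thread_spool [(0.72, array([689.99, 354.48,  -0.05]))]
side mallet [(0.78, array([617.83,  19.77,   3.  ]))]
1.3
```

View pics/top0.png

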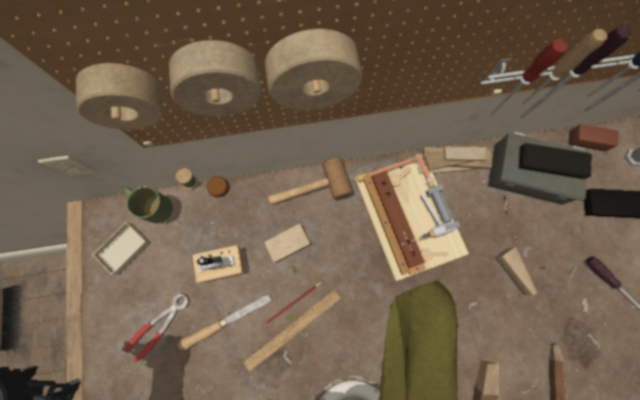

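View pics/side0.png

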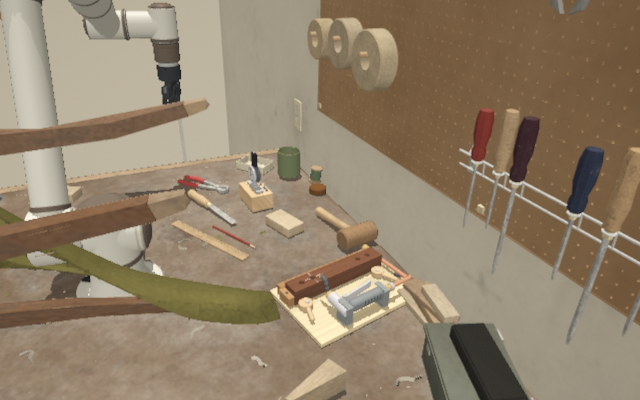

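```bash
cat >> h.py <<'E'
def plan(P,yaw,n=5,step=48,rr=8.5):
    """rows to bring TCP to P (mm) with tool-x world yaw (deg)"""
    s=arm.read_state();p=np.array(s['position']);Rm=R.from_quat(s['ee_rot']).as_matrix()
    rows=[]
    y=np.degrees(np.arctan2(Rm[1,0],Rm[0,0])); print('t',round(s['clock'],2),'pos',p.round(1),'yaw',round(y,1),'j',np.round(s['joints'],2),'F',np.round(s['contact_force'],1),'w',round(s['gripper_width'],1))
    d=(yaw-y) if abs(yaw-y)<=180.1 else (yaw-y+180)%360-180
    for i in range(n):
        e=np.array(P)-p; L=np.linalg.norm(e); v=e*min(1,step/L) if L>0 else e
        t=Rm.T@v/1000; w=np.clip(d,-rr,rr); d-=w
        rows+=[round(t[0],4),round(t[1],4),round(t[2],4),round(-w,1)]
        p=p+v; Rm=R.from_euler('z',w,degrees=True).as_matrix()@Rm
    for i in range(0,len(rows),20): print(*[x+0 for x in rows[i:i+20]],sep=', ')
    print('end',p.round(1),'remaining yaw',round(d,1))
E
python3 - <<'E'
from h import *
m=[r for r in arm.regions_of('top','rail')]
for r in m[:2]:
    c,_=cv2.findContours(r['mask'].astype(np.uint8),0,1);c=max(c,key=cv2.contourArea)
    b=cv2.boxPoints(cv2.minAreaRect(c)); print(r['confidence'],b)
    W=np.array([ray('top',q,52)[:2] for q in b]);print(W)
im=arm.get_image('top')
crop=im[140:290,340:480];cv2.imwrite('pics/jig0.png',cv2.resize(crop,None,fx=5,fy=5,interpolation=2)[:600,:,::-1])
crop=im[230:300,180:260];cv2.imwrite('pics/st0.png',cv2.resize(crop,None,fx=7,fy=7,interpolation=2)[:600,:,::-1])
# target yaw: tool y along -+jig x ; go with world rotation -146
plan([500,-310,260],-24-146,n=20)
E
```

```text
0.65 [[370.93103 175.82758]
 [388.17242 168.93103]
 [425.34485 261.86206]
 [408.10345 268.7586 ]]
[[ 614.29274023 -154.7842133 ]
 [ 626.52290032 -205.96666904]
 [ 360.75670902 -251.85149134]
 [ 350.32415933 -203.45714076]]
0.21 [[196.43529 258.45883]
 [231.90587 250.57645]
 [234.84703 263.81174]
 [199.37645 271.69412]]
[[462.51466833 341.87712107]
 [468.62149104 247.31433704]
 [433.00537653 243.11416922]
 [427.10914861 336.9149391 ]]
t 1.4 pos [252.4 571.7 231.3] yaw -23.8 j [ 1.41  0.38  0.01 -0.   -1.19 -0.26] F [ 0.4 -0.6 -0.1] w 85.5
0.0305, 0.037, -0.0015, 8.5, 0.0357, 0.0321, -0.0015, 8.5, 0.04, 0.0265, -0.0015, 8.5, 0.0435, 0.0203, -0.0015, 8.5, 0.046, 0.0136, -0.0015, 8.5
0.0475, 0.0067, -0.0015, 8.5, 0.048, -0.0004, -0.0015, 8.5, 0.0474, -0.0075, -0.0015, 8.5, 0.0458, -0.0144, -0.0015, 8.5, 0.0431, -0.021, -0.0015, 8.5
0.0395, -0.0272, -0.0015, 8.5, 0.0351, -0.0327, -0.0015, 8.5, 0.0299, -0.0376, -0.0015, 8.5, 0.024, -0.0416, -0.0015, 8.5, 0.0176, -0.0446, -0.0015, 8.5
0.0108, -0.0467, -0.0015, 8.5, 0.0038, -0.0478, -0.0015, 8.5, -0.0034, -0.0479, -0.0015, 1.7, -0.0048, -0.0477, -0.0015, 0.0, -0.0004, -0.0043, -0.0001, 0.0
end [ 500. -310.  260.] remaining yaw 0.0
```

View pics/jig0.png

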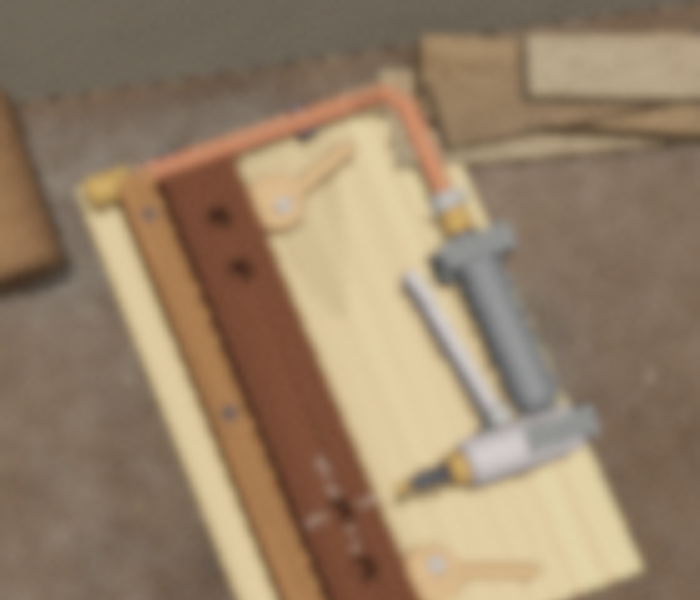

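View pics/st0.png

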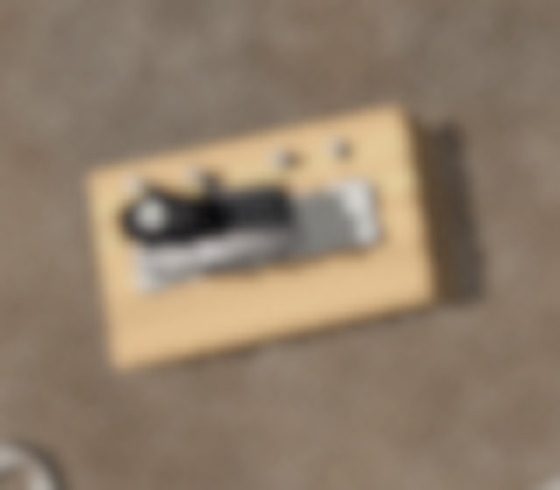

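Call:
arm_command(commands=[0.03,0.037,-0.005,8.5,0.036,0.032,-0.005,8.5,0.04,0.026,-0.005,8.5,0.043,0.02,-0.005,8.5,0.046,0.014,-0.005,8.5])

```text
clock: 1.9
position: [315.6, 338.6, 254.0]
ee_rot: [0.834, -0.552, 0.001, 0.001]
contact_force: [0.7, 0.3, 0.8]
gripper_width: 85.5
```

Call:
arm_command(commands=[0.047,0.007,-0.002,8.5,0.048,0,-0.002,8.5,0.047,-0.007,-0.002,8.5,0.046,-0.014,-0.002,8.5,0.043,-0.021,-0.002,8.5])

```text
clock: 2.4
position: [375.5, 97.9, 267.3]
ee_rot: [-0.574, 0.819, -0.001, 0.003]
contact_force: [0.6, 0.8, -0.2]
gripper_width: 85.9
```

```bash
python3 - <<'E'
from h import *
plan([490,-310,260],-170,n=15)
E
```

```text
t 2.4 pos [375.5  97.9 267.3] yaw -109.9 j [ 0.68 -0.07 -0.46  0.   -1.18 -1.03] F [ 0.6  0.8 -0.2] w 85.9
0.039, -0.0279, 0.0008, 8.5, 0.0345, -0.0334, 0.0009, 8.5, 0.0292, -0.0381, 0.0009, 8.5, 0.0232, -0.042, 0.0009, 8.5, 0.0168, -0.045, 0.001, 8.5
0.0099, -0.047, 0.001, 8.5, 0.0029, -0.0479, 0.001, 8.5, -0.0042, -0.0478, 0.0011, 0.6, -0.0039, -0.0395, 0.0009, 0.0, 0.0, 0.0, 0.0, 0.0
0.0, 0.0, 0.0, 0.0, 0.0, 0.0, 0.0, 0.0, 0.0, 0.0, 0.0, 0.0, 0.0, 0.0, 0.0, 0.0, 0.0, 0.0, 0.0, 0.0
end [ 490. -310.  260.] remaining yaw 0.0
```

Call:
arm_command(commands=[0.039,-0.028,0.001,8.5,0.034,-0.033,0.001,8.5,0.029,-0.038,0.001,8.5,0.023,-0.042,0.001,8.5,0.017,-0.045,0.001,8.5])

```text
clock: 2.9
position: [440.2, -142.5, 265.7]
ee_rot: [-0.234, 0.972, 0.0, 0.008]
contact_force: [0.9, 0.3, 0.8]
gripper_width: 85.4
```

Call:
arm_command(commands=[0.01,-0.047,0.001,8.5,0.003,-0.048,0.001,8.5,-0.004,-0.046,0.001,0.6,-0.004,-0.02,0.001,0,0,0,0,0])

```text
clock: 3.4
position: [484.8, -311.7, 260.9]
ee_rot: [-0.075, 0.997, 0.001, 0.009]
contact_force: [-0.8, -0.1, -0.5]
gripper_width: 85.9
```

```bash
python3 - <<'E'
from h import *
np.set_printoptions(precision=1,suppress=True)
save('wrist','w1.png')
for t in ['rail','marked_hole','blower_grip','lever_pad']:
  for c in ['wrist']:
    r=arm.place_of(c,t); print(c,t,[(round(x['confidence'],2),world(c,x['centre'])) for x in r[:2]])
plan([510,-310,150],-170,n=5)
E
```

```text
wrist rail [(0.94, array([ 492.2, -199.4,    8. ]))]
wrist marked_hole [(0.75, array([ 422.4, -215.4,   51. ])), (0.33, array([ 496.9, -226.2,    2.8]))]
wrist blower_grip [(0.97, array([ 516.1, -321.7,   41.6]))]
wrist lever_pad [(0.75, array([ 512.9, -294.6,   45.2]))]
t 3.65 pos [ 484.4 -308.   262.4] yaw -171.1 j [-0.3  0.3 -0.1 -0.  -1.2 -1.1] F [0.2 0.4 0.3] w 85.3
-0.0095, -0.0025, 0.047, -1.1, -0.0095, -0.0027, 0.047, 0.0, -0.0038, -0.0011, 0.0189, 0.0, 0.0, 0.0, 0.0, 0.0, 0.0, 0.0, 0.0, 0.0
end [ 510. -310.  150.] remaining yaw 0.0
```

View pics/w1.png

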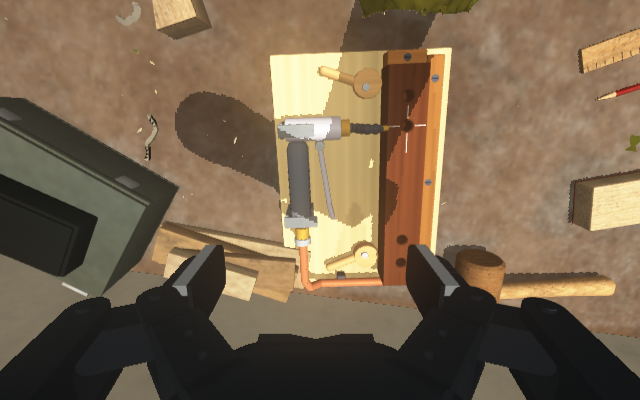

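```bash
python3 - <<'E'
from h import *
np.set_printoptions(precision=1,suppress=True)
im=cv2.imread('pics/w1.png')
cv2.imwrite('pics/w1a.png',cv2.resize(im[80:280,260:460],None,fx=3,fy=3,interpolation=2))
h=[ray('wrist',q,52) for q in [(409,95),(407,126),(402,240),(401,253)]]
print(h); d=h[0]-h[3];print(np.degrees(np.arctan2(d[1],d[0])),np.linalg.norm(d))
print([ray('wrist',q,58) for q in [(288,175),(308,175),(298,220),(298,145)]])
print([ray('wrist',q,55) for q in [(320,150),(332,216)]])
a=np.arctan2(d[1],d[0]);y=np.r_[np.cos(a),np.sin(a),0];x=np.r_[y[1],-y[0],0]
g=np.array([517,-322,45.]);print('pix grip',pix('wrist',g),pix('wrist',g+33*x))
for q in [(409,95),(407,126),(402,240)]: e=ray('wrist',q,52)-g; print('rel', e@x,e@y)
E
```

```text
[array([ 389.1, -219.4,   52. ]), array([ 421.8, -213.5,   52. ]), array([ 559.4, -185.8,   52. ]), array([ 577.2, -182.8,   52. ])]
-168.99572790298 191.64581563240944
[array([ 497.3, -338.3,   58. ]), array([ 493.7, -315.4,   58. ]), array([ 550.8, -319. ,   58. ]), array([ 461.2, -331.7,   58. ])]
[array([ 463.3, -306.2,   55. ]), array([ 540.3, -278.8,   55. ])]
pix grip [300.  190.3] [327.  189.3]
rel 125.14051987642692 105.95885526566911
rel 124.65545640466527 72.78102482411809
rel 125.57100277633688 -67.57614978014523
```

View pics/w1a.png

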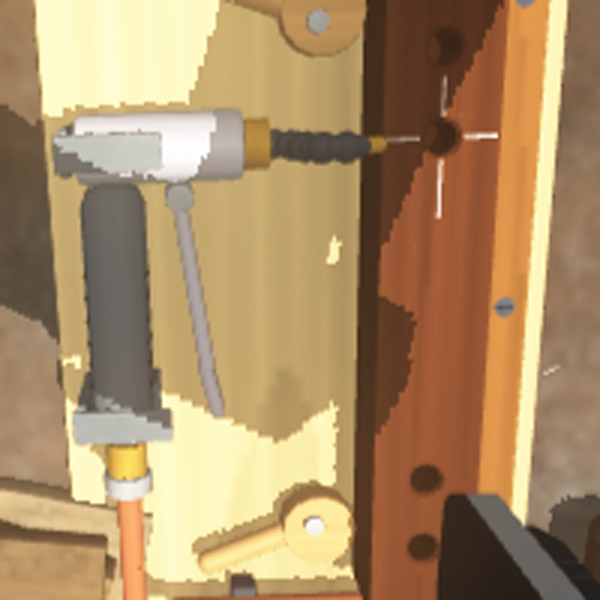

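```bash
python3 - <<'E'
from h import *
plan([516,-315,100],-169.5,n=5,step=40)
E
```

```text
t 3.65 pos [ 484.4 -308.   262.4] yaw -171.1 j [-0.29  0.27 -0.08 -0.01 -1.21 -1.12] F [0.2 0.4 0.3] w 85.3
-0.0065, -0.0029, 0.0394, -1.6, -0.0065, -0.0031, 0.0394, 0.0, -0.0065, -0.0031, 0.0394, 0.0, -0.0065, -0.0031, 0.0394, 0.0, -0.0009, -0.0004, 0.0055, 0.0
end [ 516. -315.  100.] remaining yaw 0.0
```

Call:
arm_command(commands=[-0.008,-0.004,0.04,-1.6,-0.008,-0.003,0.04,0,-0.007,-0.003,0.04,0,-0.005,-0.002,0.02,0,0,0,0,0])

```text
clock: 4.15
position: [520.7, -309.2, 125.8]
ee_rot: [-0.097, 0.995, -0.002, 0.015]
contact_force: [-0.5, 0.0, 0.4]
gripper_width: 85.2
```

```bash
python3 - <<'E'
from h import *
save('wrist','w2.png')
plan([516,-315,26],-169.5,n=5,step=25)
E
```

```text
t 4.2 pos [ 521.1 -309.5  127.4] yaw -168.8 j [-0.27  0.43 -0.2  -0.01 -0.91 -1.1 ] F [-0.7  0.1  0.1] w 85.3
0.0023, -0.0009, 0.0249, 0.7, 0.0023, -0.0009, 0.0249, 0.0, 0.0023, -0.0009, 0.0249, 0.0, 0.0023, -0.0009, 0.0249, 0.0, 0.0001, -0.0001, 0.0016, 0.0
end [ 516. -315.   26.] remaining yaw 0.0
```

View pics/w2.png

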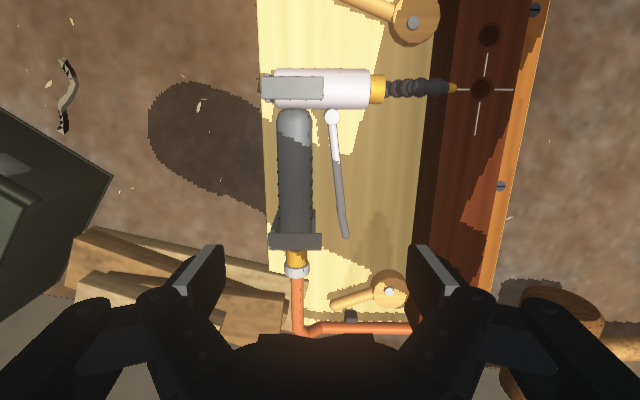

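```bash
python3 - <<'E'
from h import *
np.set_printoptions(precision=2,suppress=True)
s=arm.read_state();print(R.from_quat(s['ee_rot']).as_matrix()[:,2])
print(ray('wrist',(481,90),52),ray('wrist',(295,200),58),ray('wrist',(342,205),55))
E
```

```text
[ 0.03 -0.   -1.  ]
[ 422.88 -217.54   52.  ] [ 521.17 -325.41   58.  ] [ 519.16 -290.78   55.  ]
```

Call:
arm_command(commands=[0.002,-0.002,0.025,0.7,0.002,-0.002,0.025,0,0.002,-0.001,0.025,0,0,0,0.015,0,0,0,0.005,0])

```text
clock: 4.7
position: [526.8, -315.4, 43.4]
ee_rot: [-0.095, 0.995, -0.007, 0.026]
contact_force: [-0.9, 0.3, -0.7]
gripper_width: 85.5
```

```bash
python3 - <<'E'
from h import *
np.set_printoptions(precision=3,suppress=True)
s=arm.read_state();print(R.from_quat(s['ee_rot']).as_matrix()[:,2])
save('wrist','w3.png')
plan([516,-315,26],-169.5,n=5,step=25)
E
```

```text
[ 0.054 -0.01  -0.998]
t 4.75 pos [ 526.9 -315.4   43.3] yaw -169.1 j [-0.28  0.53 -0.28 -0.01 -0.71 -1.1 ] F [ 0.3  0.4 -0.4] w 85.4
0.0115, 0.0028, 0.0167, 0.4, 0.0, 0.0, 0.0, 0.0, 0.0, 0.0, 0.0, 0.0, 0.0, 0.0, 0.0, 0.0, 0.0, 0.0, 0.0, 0.0
end [ 516. -315.   26.] remaining yaw 0.0
```

View pics/w3.png

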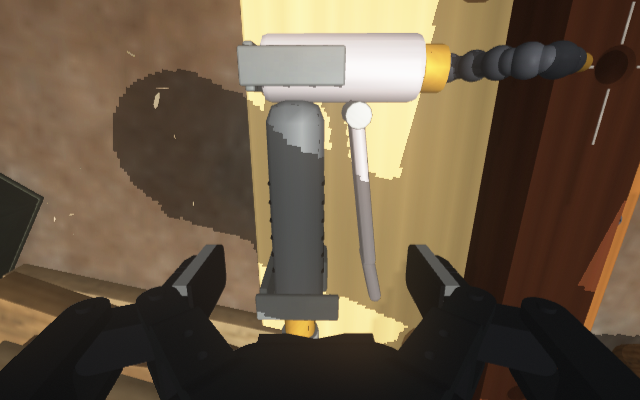

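Call:
arm_command(commands=[0.008,0.002,0.006,0,0.004,0.001,0.006,0,0,0,0.004,0,0,0,0.0,0,0,0,0,0])

```text
clock: 5.25
position: [517.0, -315.3, 31.0]
ee_rot: [-0.096, 0.995, -0.009, 0.03]
contact_force: [-0.2, -0.1, 0.4]
gripper_width: 85.5
```

```bash
python3 - <<'E'
from h import *
np.set_printoptions(precision=3,suppress=True)
s=arm.read_state();print(R.from_quat(s['ee_rot']).as_matrix()[:,2])
save('wrist','w4.png')
plan([516,-315,26],-169.5,n=5,step=25)
E
```

```text
[ 0.062 -0.013 -0.998]
t 5.3 pos [ 517.  -315.2   31. ] yaw -169.0 j [-0.28  0.54 -0.31 -0.01 -0.66 -1.09] F [ 0.4  0.4 -0.9] w 85.4
0.0013, 0.0005, 0.0049, 0.5, 0.0, 0.0, 0.0, 0.0, 0.0, 0.0, 0.0, 0.0, 0.0, 0.0, 0.0, 0.0, 0.0, 0.0, 0.0, 0.0
end [ 516. -315.   26.] remaining yaw 0.0
```

View pics/w4.png

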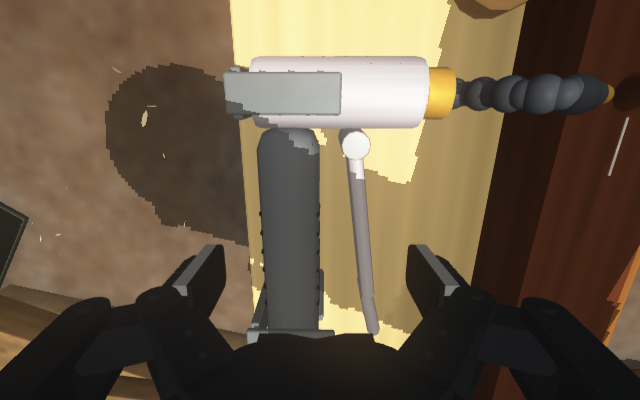

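Call:
arm_command(commands=[0.001,0,0.004,0,0,0,0,0,0,0,0,0,0,0,0.0,0,0,0,0,0], jaw=0.2)

```text
clock: 5.8
position: [517.9, -322.1, 29.1]
ee_rot: [-0.093, 0.995, -0.013, 0.033]
contact_force: [3.9, 14.0, 1.0]
gripper_width: 33.9
```

Call:
arm_command(commands=[0,0,0,0,0,0,0,0,0,0,0,0,0,0,0.0,0,0,0,0,0])

```text
clock: 6.3
position: [518.0, -321.8, 29.0]
ee_rot: [-0.092, 0.995, -0.013, 0.033]
contact_force: [1.0, -0.9, 1.9]
gripper_width: 33.9
```

```bash
python3 - <<'E'
from h import *
save('wrist','w5.png')
plan([516,-315,26],-169.5,n=5,step=25)
E
```

```text
t 6.35 pos [ 518.  -321.8   29. ] yaw -169.4 j [-0.29  0.54 -0.31 -0.   -0.65 -1.09] F [ 1.  -1.5  1.1] w 34.4
0.0009, 0.0072, 0.0028, 0.1, 0.0, 0.0, 0.0, 0.0, 0.0, 0.0, 0.0, 0.0, 0.0, 0.0, 0.0, 0.0, 0.0, 0.0, 0.0, 0.0
end [ 516. -315.   26.] remaining yaw 0.0
```

View pics/w5.png

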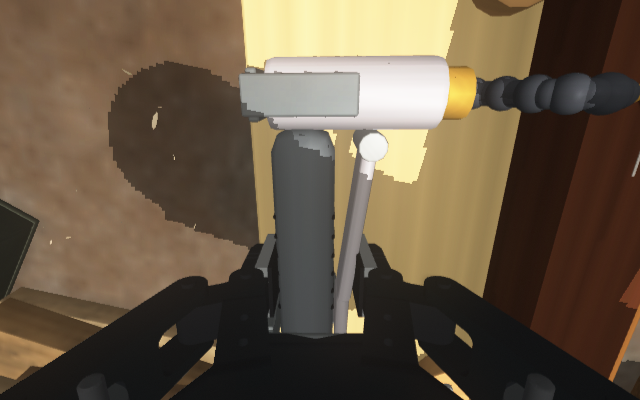

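The lever lies against the grip (width 34 mm). I'll hold a moment longer, then release.

Call:
arm_command(commands=[0,0,0,0,0,0,0,0,0,0,0,0,0,0,0.0,0,0,0,0,0])

```text
clock: 6.85
position: [518.0, -321.8, 29.1]
ee_rot: [-0.092, 0.995, -0.013, 0.033]
contact_force: [1.4, -1.6, 0.9]
gripper_width: 33.5
```

Call:
arm_command(commands=[0,0,0,0,0,0.003,0,0,0,0.003,0,0,0,0,0.0,0,0,0,0,0], jaw=1)

```text
clock: 7.35
position: [515.8, -313.3, 27.3]
ee_rot: [-0.094, 0.995, -0.012, 0.031]
contact_force: [-0.5, -0.0, 0.1]
gripper_width: 85.5
```

Call:
arm_command(commands=[0,0,0,0,0,0,0,0,0,0,0,0,0,0,0.0,0,0,0,0,0])

```text
clock: 7.85
position: [516.6, -314.2, 28.1]
ee_rot: [-0.094, 0.995, -0.012, 0.032]
contact_force: [-0.9, -0.2, -0.7]
gripper_width: 85.0
```

```bash
python3 - <<'E'
from h import *
save('wrist','w6.png')
plan([480,-300,260],-169.5,n=10,step=40)
E
```

```text
t 7.9 pos [ 516.6 -314.2   28.1] yaw -169.1 j [-0.28  0.54 -0.33 -0.   -0.64 -1.1 ] F [-0.6 -1.  -0.4] w 85.3
0.0032, 0.0023, -0.0398, 0.4, 0.0032, 0.0023, -0.0398, 0.0, 0.0032, 0.0023, -0.0398, 0.0, 0.0032, 0.0023, -0.0398, 0.0, 0.0032, 0.0023, -0.0398, 0.0
0.0028, 0.002, -0.035, 0.0, 0.0, 0.0, 0.0, 0.0, 0.0, 0.0, 0.0, 0.0, 0.0, 0.0, 0.0, 0.0, 0.0, 0.0, 0.0, 0.0
end [ 480. -300.  260.] remaining yaw 0.0
```

View pics/w6.png

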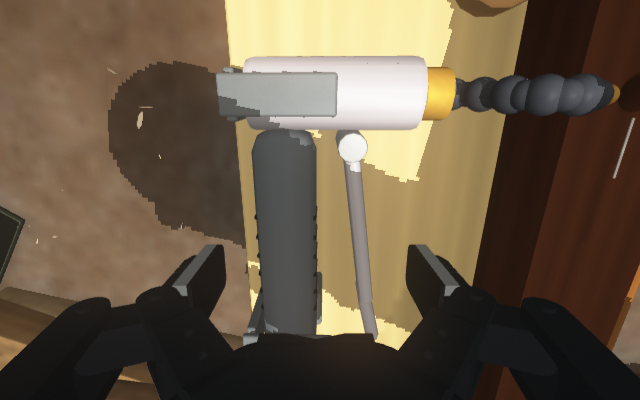

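Call:
arm_command(commands=[0,0,-0.03,0,0,0,-0.04,0,0.003,0.01,-0.045,0,0.003,0.02,-0.04,0,0.003,0.03,-0.03,0])

```text
clock: 8.4
position: [481.9, -253.8, 210.3]
ee_rot: [-0.092, 0.995, -0.01, 0.026]
contact_force: [0.8, 0.3, -0.4]
gripper_width: 85.4
```

```bash
python3 - <<'E'
from h import *
s=arm.read_state();print(R.from_quat(s['ee_rot']).as_matrix()[:,2])
plan([410,285,260],-86,n=15,step=48)
E
```

```text
[ 0.05331804 -0.01486889 -0.99846688]
t 8.4 pos [ 481.9 -253.8  210.3] yaw -169.4 j [-0.18  0.24 -0.26  0.01 -1.01 -1.21] F [ 0.8  0.3 -0.4] w 85.4
-0.0027, 0.0476, -0.0054, -8.5, -0.0097, 0.0467, -0.005, -8.5, -0.0165, 0.0448, -0.0047, -8.5, -0.023, 0.0419, -0.0043, -8.5, -0.0289, 0.0381, -0.0039, -8.5
-0.0342, 0.0335, -0.0035, -8.5, -0.0388, 0.0281, -0.0031, -8.5, -0.0425, 0.022, -0.0028, -8.5, -0.0453, 0.0155, -0.0025, -8.5, -0.0472, 0.0087, -0.0022, -6.9
-0.0479, 0.003, -0.0021, 0.0, -0.0178, 0.0011, -0.0008, 0.0, 0.0, 0.0, 0.0, 0.0, 0.0, 0.0, 0.0, 0.0, 0.0, 0.0, 0.0, 0.0
end [410. 285. 260.] remaining yaw 0.0
```

Call:
arm_command(commands=[-0.003,0.045,-0.01,-8.5,-0.01,0.045,-0.01,-8.5,-0.016,0.043,-0.01,-8.5,-0.022,0.04,-0.01,-8.5,-0.028,0.037,-0.01,-8.5])

```text
clock: 8.9
position: [449.0, -21.0, 262.2]
ee_rot: [-0.451, 0.892, -0.022, 0.026]
contact_force: [2.5, 0.4, 0.3]
gripper_width: 85.2
```

```bash
python3 - <<'E'
from h import *
s=arm.read_state();print(R.from_quat(s['ee_rot']).as_matrix()[:,2])
plan([400,270,300],-86,n=10,step=45)
E
```

```text
[ 0.06616522 -0.01616037 -0.99767781]
t 8.9 pos [449.  -21.  262.2] yaw -126.3 j [ 0.34  0.02 -0.4   0.04 -1.09 -1.  ] F [2.5 0.4 0.3] w 85.2
-0.0312, 0.0316, -0.0069, -8.5, -0.0356, 0.0267, -0.0065, -8.5, -0.0392, 0.0212, -0.006, -8.5, -0.042, 0.0152, -0.0056, -8.5, -0.0438, 0.0088, -0.0051, -6.3
-0.0446, 0.004, -0.0048, 0.0, -0.0272, 0.0025, -0.0029, 0.0, 0.0, 0.0, 0.0, 0.0, 0.0, 0.0, 0.0, 0.0, 0.0, 0.0, 0.0, 0.0
end [400. 270. 300.] remaining yaw 0.0
```

Call:
arm_command(commands=[-0.031,0.032,-0.007,-8.5,-0.036,0.027,-0.007,-8.5,-0.039,0.021,-0.006,-8.5,-0.04,0.015,-0.005,-8.5,-0.035,0.009,-0.004,-6])

```text
clock: 9.4
position: [406.3, 197.8, 289.3]
ee_rot: [0.734, -0.678, 0.031, -0.02]
contact_force: [0.2, 0.7, -0.7]
gripper_width: 85.5
```

Call:
arm_command(commands=[-0.02,0.004,0,0,-0.01,0,0,0,0,0,0,0,0,0,0,0,0,0,0,0])

```text
clock: 9.9
position: [398.6, 230.7, 288.8]
ee_rot: [0.736, -0.676, 0.03, -0.021]
contact_force: [0.0, 0.1, 0.5]
gripper_width: 85.5
```

```bash
python3 - <<'E'
from h import *
np.set_printoptions(precision=1,suppress=True)
s=arm.read_state();print(R.from_quat(s['ee_rot']).as_matrix()[:,2]*1000)
save('wrist','w7.png')
for t in ['gauge','gauge_handle','gauge_stand']:
  for c in ['wrist']:
    r=arm.place_of(c,t); print(c,t,[(round(x['confidence'],2),world(c,x['centre'])) for x in r[:2]])
plan([400,290,300],-86,n=5,step=45)
E
```

```text
[  72.7  -10.7 -997.3]
wrist gauge [(0.56, array([442.5, 288.7,  50.5]))]
wrist gauge_handle [(0.65, array([441.3, 288.7, 157.1]))]
wrist gauge_stand [(0.8, array([442.7, 286.5,  -3.1]))]
t 10.1 pos [398.6 230.9 288.9] yaw -85.1 j [ 0.9  0.  -0.3  0.1 -1.2 -0.9] F [-0.4  0.6 -0.1] w 85.3
-0.0438, -0.0054, -0.0087, 0.9, -0.0148, -0.0016, -0.0029, 0.0, 0.0, 0.0, 0.0, 0.0, 0.0, 0.0, 0.0, 0.0, 0.0, 0.0, 0.0, 0.0
end [400. 290. 300.] remaining yaw 0.0
```

View pics/w7.png

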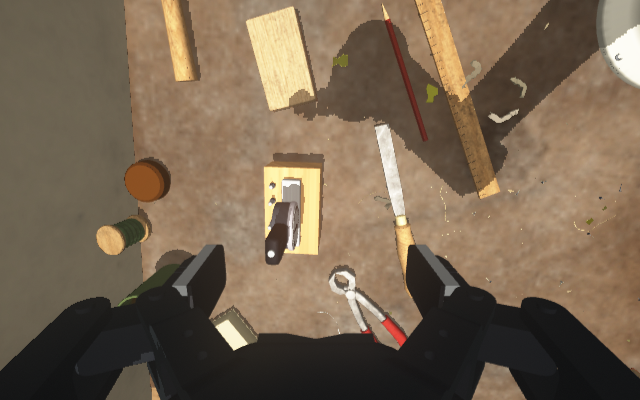

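Call:
arm_command(commands=[-0.03,0,-0.04,0.5,-0.03,0,-0.04,0,0,0,0,0,0,0,0,0,0,0,0,0])

```text
clock: 10.6
position: [386.8, 288.6, 366.2]
ee_rot: [0.731, -0.681, 0.03, -0.016]
contact_force: [0.4, -1.0, -0.3]
gripper_width: 85.3
```

```bash
cat >> h.py <<'E'
def st():
    s=arm.read_state();z=R.from_quat(s['ee_rot']).as_matrix()[:,2];j=s['joints']
    print('t',round(s['clock'],2),'pos',np.round(s['position'],1),'tilt mrad',np.round(z[:2]*1000,1),'j',np.round(j,3),'S',round(np.pi/2-(j[1]-j[2]-j[4]),4))
E
python3 -c "
from h import *
st()"
```

```text
t 10.6 pos [386.8 288.6 366.2] tilt mrad [ 66.5 -17.7] j [ 1.021  0.044 -0.128  0.067 -1.379 -0.962] S 0.0193
```

Call:
arm_command(commands=[0,0,0.01,0,0,0,0.01,0,0,0,0.01,0,0,0,0.01,0,0,0,0.01,0])

```text
clock: 11.1
position: [389.8, 284.5, 309.8]
ee_rot: [0.73, -0.682, 0.03, -0.014]
contact_force: [-0.6, -0.1, 0.1]
gripper_width: 85.3
```

```bash
python3 -c "
from h import *
st()"
```

```text
t 11.1 pos [389.8 284.5 309.8] tilt mrad [ 63.3 -21.4] j [ 1.01   0.068 -0.24   0.069 -1.248 -0.963] S 0.0149
```

```bash
python3 -c "
from h import *
plan([442,300,250],-86,n=5,step=20)"
```

```text
t 11.1 pos [389.8 284.5 309.8] yaw -86.1 j [ 1.01  0.07 -0.24  0.07 -1.25 -0.96] F [-0.6 -0.1  0.1] w 85.3
-0.0033, -0.0122, 0.0155, -0.1, -0.0033, -0.0122, 0.0155, 0.0, -0.0033, -0.0122, 0.0155, 0.0, -0.0033, -0.0122, 0.0155, 0.0, -0.0001, -0.0006, 0.0007, 0.0
end [442. 300. 250.] remaining yaw 0.0
```

Call:
arm_command(commands=[-0.003,-0.012,0.012,0,-0.003,-0.012,0.012,0,-0.003,-0.012,0.012,0,-0.003,-0.01,0.01,0,0,0,0,0])

```text
clock: 11.6
position: [442.0, 299.2, 259.3]
ee_rot: [0.73, -0.682, 0.031, -0.011]
contact_force: [-0.1, -0.3, -0.1]
gripper_width: 85.5
```

```bash
python3 -c "
from h import *
save('wrist','w8.png')
st()
for t in ['gauge','gauge_handle']:
    r=arm.place_of('wrist',t); print(t,[(round(x['confidence'],2),world('wrist',x['centre']).round(1)) for x in r[:2]])
plan([442,289,250],-86,n=5,step=20)"
```

```text
t 11.65 pos [441.8 299.2 260. ] tilt mrad [ 61.  -24.6] j [ 0.936  0.19  -0.221  0.07  -1.144 -0.896] S 0.0155
gauge []
gauge_handle [(0.87, array([440.2, 288.6, 160.5]))]
t 11.75 pos [441.3 299.3 261.8] yaw -86.1 j [ 0.94  0.19 -0.22  0.07 -1.14 -0.9 ] F [ 0.2 -0.3  0.6] w 85.3
0.0101, 0.0008, 0.012, -0.1, 0.0, 0.0, 0.0, 0.0, 0.0, 0.0, 0.0, 0.0, 0.0, 0.0, 0.0, 0.0, 0.0, 0.0, 0.0, 0.0
end [442. 289. 250.] remaining yaw 0.0
```

View pics/w8.png

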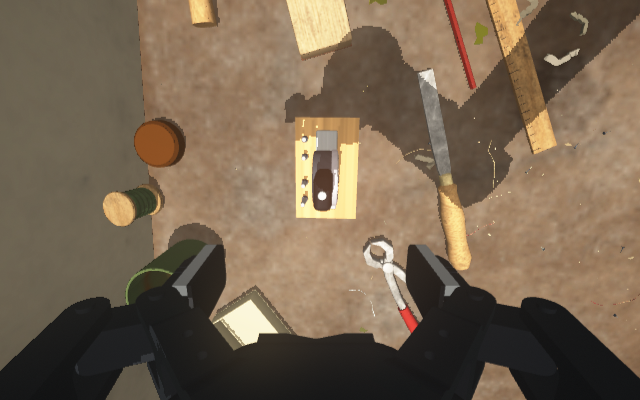

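```bash
python3 -c "
from h import *
im=cv2.imread('pics/w8.png');cv2.imwrite('pics/w8a.png',cv2.resize(im[100:230,270:380],None,fx=4.5,fy=4.5,interpolation=2))
a,b=ray('wrist',(296,118),52),ray('wrist',(295,218),52);c,d=ray('wrist',(359,118),52),ray('wrist',(357,219),52)
for u,v in((a,b),(c,d)): e=v-u;print(np.degrees(np.arctan2(e[1],e[0])),np.linalg.norm(e))
print((a+b+c+d)/4, ray('wrist',(322,180),177),ray('wrist',(322,205),177))
"
```

```text
92.57453585991131 118.8999606280685
94.90103764208916 118.61361348835784
[442.62364445 292.21207916  52.        ] [443.95122915 279.35423926 177.        ] [442.43823602 299.1402575  177.        ]
```

View pics/w8a.png

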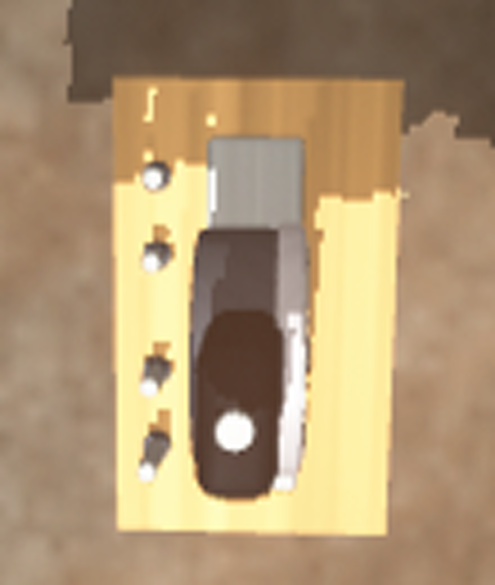

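Call:
arm_command(commands=[0.003,-0.001,0.014,0,0.002,0,0.014,0,0.002,0,0.014,0,0.001,0,0.01,0,0,0,0,0])

```text
clock: 12.25
position: [446.6, 291.8, 213.9]
ee_rot: [0.731, -0.681, 0.031, -0.019]
contact_force: [-0.1, 0.9, 0.2]
gripper_width: 85.4
```

```bash
python3 -c "
from h import *
st()
save('wrist','w9.png')
plan([443,290,137],-86.3,n=5,step=15)"
```

```text
t 12.25 pos [446.6 291.8 213.9] tilt mrad [ 70.5 -13.8] j [ 0.92   0.218 -0.307  0.076 -1.014 -0.888] S 0.0305
t 12.3 pos [447.1 292.2 214.8] yaw -85.9 j [ 0.92  0.22 -0.31  0.08 -1.01 -0.89] F [ 0.2 -0.2  0.7] w 85.8
0.0001, 0.0019, 0.0149, 0.4, 0.0001, 0.0019, 0.0149, 0.0, 0.0001, 0.0019, 0.0149, 0.0, 0.0001, 0.0019, 0.0149, 0.0, 0.0001, 0.0019, 0.0149, 0.0
end [443.2 290.1 139.9] remaining yaw 0.0
```

View pics/w9.png

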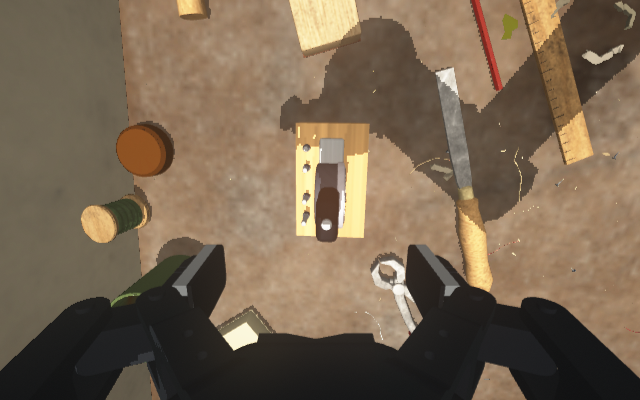

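Call:
arm_command(commands=[0,0.004,-0.008,0,0,0,-0.008,0,0,0,-0.008,0,0,0,-0.008,0,0,0,-0.008,0])

```text
clock: 12.8
position: [440.2, 293.6, 260.8]
ee_rot: [0.732, -0.68, 0.031, -0.023]
contact_force: [-0.7, -0.4, 0.1]
gripper_width: 85.1
```

```bash
python3 -c "
from h import *
st()"
```

```text
t 12.8 pos [440.2 293.6 260.8] tilt mrad [75.9 -8.7] j [ 0.934  0.171 -0.245  0.074 -1.118 -0.892] S 0.0372
```

Call:
arm_command(commands=[0,0,-0.008,0,0,0,-0.008,0,0,0,-0.008,0,0,0,-0.008,0,0,0,-0.008,0])

```text
clock: 13.3
position: [437.0, 294.1, 305.1]
ee_rot: [0.732, -0.68, 0.031, -0.023]
contact_force: [0.8, -0.0, -0.6]
gripper_width: 85.3
```

```bash
python3 -c "
from h import *
st()"
```

```text
t 13.3 pos [437.  294.1 305.1] tilt mrad [76.9 -7.5] j [ 0.939  0.14  -0.171  0.071 -1.222 -0.89 ] S 0.0386
```

Call:
arm_command(commands=[0,0,0.048,0,0,0,0.035,0,0,0,0,0,0,0,0,0,0,0,0,0])

```text
clock: 13.8
position: [446.3, 296.1, 227.3]
ee_rot: [0.732, -0.68, 0.031, -0.029]
contact_force: [-0.6, 0.3, 0.0]
gripper_width: 85.0
```

```bash
python3 -c "
from h import *
st()"
```

```text
t 13.8 pos [446.3 296.1 227.3] tilt mrad [85.1 -0.3] j [ 0.928  0.201 -0.297  0.08  -1.024 -0.894] S 0.0495
```

Call:
arm_command(commands=[-0.03,0.034,-0.02,0,-0.03,0.034,-0.02,0,0,0,0,0,0,0,0,0,0,0,0,0])

```text
clock: 14.3
position: [371.2, 355.3, 270.7]
ee_rot: [0.731, -0.681, 0.03, -0.036]
contact_force: [0.2, -0.2, 0.1]
gripper_width: 85.7
```

```bash
python3 -c "
from h import *
st()"
```

```text
t 14.3 pos [371.2 355.3 270.7] tilt mrad [93.  11.3] j [ 1.127  0.128 -0.278  0.088 -1.116 -1.093] S 0.0488
```

Call:
arm_command(commands=[0.009,-0.01,0,0,0.009,-0.01,0,0,0.009,-0.01,0,0,0.009,-0.01,0,0,0.006,-0.006,0,0])

```text
clock: 14.8
position: [425.4, 310.9, 274.8]
ee_rot: [0.729, -0.683, 0.031, -0.035]
contact_force: [0.3, 0.1, 0.2]
gripper_width: 85.3
```

```bash
python3 -c "
from h import *
st()"
```

```text
t 14.8 pos [425.4 310.9 274.8] tilt mrad [92.4  8.9] j [ 0.981  0.146 -0.243  0.08  -1.124 -0.947] S 0.0577
```

```bash
python3 -c "
from h import *
for i in range(6):
    st(); arm.get_image('wrist')
st()"
```

```text
t 14.8 pos [425.4 310.9 274.8] tilt mrad [92.4  8.9] j [ 0.981  0.146 -0.243  0.08  -1.124 -0.947] S 0.0577
t 14.85 pos [425.8 310.4 274.8] tilt mrad [92.5  8.5] j [ 0.98   0.146 -0.243  0.08  -1.124 -0.947] S 0.0575
t 14.9 pos [425.1 311.  274.7] tilt mrad [92.4  9. ] j [ 0.982  0.146 -0.243  0.08  -1.124 -0.949] S 0.0577
t 14.95 pos [424.6 311.6 274.7] tilt mrad [92.4  9.2] j [ 0.983  0.146 -0.243  0.08  -1.124 -0.949] S 0.0579
t 15.0 pos [424.2 312.  274.8] tilt mrad [92.4  9.5] j [ 0.984  0.146 -0.244  0.08  -1.124 -0.949] S 0.058
t 15.05 pos [424.  312.4 274.9] tilt mrad [92.5  9.7] j [ 0.985  0.146 -0.244  0.08  -1.124 -0.949] S 0.0581
t 15.1 pos [423.8 312.6 274.9] tilt mrad [92.6  9.8] j [ 0.986  0.145 -0.244  0.08  -1.124 -0.949] S 0.0582
```

Call:
arm_command(commands=[0.015,-0.002,0.002,0,0.03,-0.004,0.004,0,0.04,-0.005,0.006,0,0.045,-0.005,0.006,0,0.045,-0.005,0.006,0])

```text
clock: 15.6
position: [459.0, 138.8, 251.7]
ee_rot: [0.735, -0.676, 0.031, -0.036]
contact_force: [1.3, -0.4, 0.7]
gripper_width: 85.4
```

Call:
arm_command(commands=[0.045,-0.005,0.006,0,0.04,-0.005,0.006,0,0.03,-0.004,0.006,0,0.02,-0.002,0.004,0,0.01,0,0.002,0])

```text
clock: 16.1
position: [486.7, -14.5, 227.8]
ee_rot: [0.735, -0.677, 0.031, -0.036]
contact_force: [-0.6, -0.9, -0.1]
gripper_width: 85.5
```

```bash
python3 -c "
from h import *
st()"
```

```text
t 16.1 pos [486.7 -14.5 227.8] tilt mrad [94.2 12.1] j [ 0.316  0.103 -0.395  0.021 -0.98  -0.246] S 0.0933
```

Call:
arm_command(commands=[0,0,-0.05,0,0,0,-0.05,0,0,0,0,0,0,0,0,0,0,0,0,0])

```text
clock: 16.6
position: [474.5, -16.9, 328.8]
ee_rot: [0.735, -0.677, 0.029, -0.034]
contact_force: [-0.1, -0.1, -1.0]
gripper_width: 85.3
```

```bash
python3 -c "
from h import *
st()"
```

```text
t 16.6 pos [474.5 -16.9 328.8] tilt mrad [89.5 11.1] j [ 0.319  0.016 -0.231  0.019 -1.235 -0.243] S 0.0885
```

Call:
arm_command(commands=[0,-0.05,0,0,0,-0.05,0,0,0,0,0,0,0,0,0,0,0,0,0,0])

```text
clock: 17.1
position: [571.5, -7.7, 328.0]
ee_rot: [0.736, -0.676, 0.023, -0.027]
contact_force: [-0.0, -0.3, 0.7]
gripper_width: 85.2
```

```bash
python3 -c "
from h import *
st()"
```

```text
t 17.1 pos [571.5  -7.7 328. ] tilt mrad [71.7  8.7] j [ 0.276  0.204 -0.013  0.012 -1.283 -0.194] S 0.0714
```

Call:
arm_command(commands=[0,0.05,0,0,0,0.05,0,0,0,0,0,0,0,0,0,0,0,0,0,0])

```text
clock: 17.6
position: [464.8, -16.9, 316.0]
ee_rot: [0.737, -0.676, 0.021, -0.024]
contact_force: [0.4, -0.1, -0.5]
gripper_width: 85.3
```

```bash
python3 -c "
from h import *
st()"
```

```text
t 17.6 pos [464.8 -16.9 316. ] tilt mrad [63.5  7.1] j [ 0.323  0.018 -0.257  0.014 -1.233 -0.241] S 0.0624
```

Call:
arm_command(commands=[0,-0.05,0,0,0,-0.05,0,0,0,0,0,0,0,0,0,0,0,0,0,0])

```text
clock: 18.1
position: [568.4, -8.1, 320.8]
ee_rot: [0.737, -0.676, 0.02, -0.023]
contact_force: [-0.0, 0.2, 0.5]
gripper_width: 85.4
```

Call:
arm_command(commands=[0,0.05,0,0,0,0.05,0,0,0,0,0,0,0,0,0,0,0,0,0,0])

```text
clock: 18.6
position: [463.4, -17.4, 312.1]
ee_rot: [0.737, -0.675, 0.019, -0.022]
contact_force: [-0.0, -0.6, -1.2]
gripper_width: 85.6
```

```bash
python3 -c "
from h import *
st()"
```

```text
t 18.6 pos [463.4 -17.4 312.1] tilt mrad [58.5  6.3] j [ 0.323  0.02  -0.264  0.013 -1.229 -0.24 ] S 0.0575
```

Call:
arm_command(commands=[0,-0.05,0,0,0,-0.05,0,0,0,0,0,0,0,0,0,0,0,0,0,0])

```text
clock: 19.1
position: [567.7, -8.6, 317.0]
ee_rot: [0.737, -0.675, 0.019, -0.022]
contact_force: [-0.2, -0.1, 0.1]
gripper_width: 84.9
```

```bash
python3 -c "
from h import *
st()
plan([430,310,260],-86.3,n=15,step=30)"
```

```text
t 19.1 pos [567.7  -8.6 317. ] tilt mrad [58.1  6.3] j [ 0.276  0.208 -0.033  0.01  -1.272 -0.192] S 0.0577
t 19.1 pos [567.7  -8.6 317. ] yaw -85.0 j [ 0.28  0.21 -0.03  0.01 -1.27 -0.19] F [-0.2 -0.1  0.1] w 84.9
-0.0281, 0.0096, 0.0043, 1.3, -0.0279, 0.0102, 0.0043, 0.0, -0.0279, 0.0102, 0.0043, 0.0, -0.0279, 0.0102, 0.0043, 0.0, -0.0279, 0.0102, 0.0043, 0.0
-0.0279, 0.0102, 0.0043, 0.0, -0.0279, 0.0102, 0.0043, 0.0, -0.0279, 0.0102, 0.0043, 0.0, -0.0279, 0.0102, 0.0043, 0.0, -0.0279, 0.0102, 0.0043, 0.0
-0.0279, 0.0102, 0.0043, 0.0, -0.0201, 0.0074, 0.0031, 0.0, 0.0, 0.0, 0.0, 0.0, 0.0, 0.0, 0.0, 0.0, 0.0, 0.0, 0.0, 0.0
end [430. 310. 260.] remaining yaw 0.0
```

Call:
arm_command(commands=[-0.015,0.006,0.002,1,-0.03,0.012,0.004,0,-0.04,0.016,0.006,0,-0.04,0.016,0.006,0,-0.04,0.016,0.006,0])

```text
clock: 19.6
position: [489.5, 151.7, 291.7]
ee_rot: [0.727, -0.686, 0.021, -0.025]
contact_force: [0.8, 0.5, 0.0]
gripper_width: 85.4
```

```bash
python3 -c "
from h import *
st()
plan([440,292,230],-86.3,n=5,step=40)"
```

```text
t 19.6 pos [489.5 151.7 291.7] tilt mrad [64.6  7.9] j [ 0.637  0.118 -0.216  0.035 -1.181 -0.59 ] S 0.0565
t 19.6 pos [489.5 151.7 291.7] yaw -86.6 j [ 0.64  0.12 -0.22  0.03 -1.18 -0.59] F [0.8 0.5 0. ] w 85.4
-0.0354, 0.0112, 0.0148, -0.3, -0.0355, 0.011, 0.0148, 0.0, -0.0355, 0.011, 0.0148, 0.0, -0.0355, 0.011, 0.0148, 0.0, -0.0009, 0.0003, 0.0004, 0.0
end [440. 292. 230.] remaining yaw 0.0
```

Call:
arm_command(commands=[-0.03,0.011,0.01,0,-0.025,0.01,0.01,0,-0.02,0.007,0.01,0,-0.015,0.004,0.01,0,-0.008,0.0,0.006,0])

```text
clock: 20.1
position: [447.6, 253.3, 247.3]
ee_rot: [0.73, -0.683, 0.021, -0.03]
contact_force: [0.5, 0.1, 0.3]
gripper_width: 85.5
```

```bash
python3 -c "
from h import *
st()
plan([443,290,190],-86.3,n=5,step=15)"
```

```text
t 20.1 pos [447.6 253.3 247.3] tilt mrad [71.4 15.6] j [ 0.857  0.148 -0.299  0.05  -1.066 -0.813] S 0.0581
t 20.1 pos [447.6 253.3 247.3] yaw -86.1 j [ 0.86  0.15 -0.3   0.05 -1.07 -0.81] F [0.5 0.1 0.3] w 85.5
-0.008, 0.0014, 0.0126, 0.2, -0.008, 0.0014, 0.0126, 0.0, -0.008, 0.0014, 0.0126, 0.0, -0.008, 0.0014, 0.0126, 0.0, -0.0044, 0.0008, 0.0069, 0.0
end [443. 290. 190.] remaining yaw 0.0
```

Call:
arm_command(commands=[-0.01,0.002,0.01,0,-0.01,0.001,0.01,0,-0.008,0.001,0.01,0,-0.005,0.001,0.008,0,-0.002,0.0,0.004,0])

```text
clock: 20.6
position: [443.2, 290.4, 203.3]
ee_rot: [0.73, -0.683, 0.021, -0.031]
contact_force: [0.8, 0.3, -0.8]
gripper_width: 85.4
```

```bash
python3 -c "
from h import *
st()
save('wrist','w10.png')
plan([443,290,137],-86.3,n=5,step=12)"
```

```text
t 20.6 pos [443.2 290.4 203.3] tilt mrad [72.9 16.8] j [ 0.914  0.212 -0.338  0.058 -0.963 -0.88 ] S 0.0572
t 20.65 pos [443.1 290.3 202.8] yaw -86.2 j [ 0.91  0.21 -0.34  0.06 -0.96 -0.88] F [ 0.5 -0.3 -0.6] w 85.4
0.0002, 0.0009, 0.012, 0.1, 0.0002, 0.0009, 0.012, 0.0, 0.0002, 0.0009, 0.012, 0.0, 0.0002, 0.0009, 0.012, 0.0, 0.0002, 0.0009, 0.012, 0.0
end [443.  290.  142.8] remaining yaw 0.0
```

View pics/w10.png

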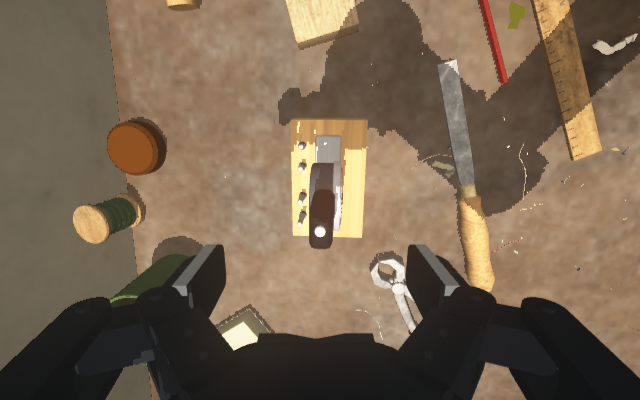

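Call:
arm_command(commands=[0,0.001,0.01,0,0,0.001,0.014,0,0,0.001,0.012,0,0,0.001,0.01,0,0,0.0,0.006,0])

```text
clock: 21.15
position: [444.0, 290.4, 148.2]
ee_rot: [0.729, -0.684, 0.021, -0.032]
contact_force: [-0.5, -0.5, -0.7]
gripper_width: 85.4
```

```bash
python3 -c "
from h import *
st()
plan([443,290,137],-86.3,n=5,step=12)"
```

```text
t 21.15 pos [444.  290.4 148.2] tilt mrad [74.1 18. ] j [ 0.913  0.271 -0.417  0.065 -0.824 -0.891] S 0.0586
t 21.15 pos [444.  290.4 148.2] yaw -86.3 j [ 0.91  0.27 -0.42  0.06 -0.82 -0.89] F [-0.5 -0.5 -0.7] w 85.4
0.0005, 0.0018, 0.0111, 0.0, 0.0, 0.0, 0.0, 0.0, 0.0, 0.0, 0.0, 0.0, 0.0, 0.0, 0.0, 0.0, 0.0, 0.0, 0.0, 0.0
end [443. 290. 137.] remaining yaw 0.0
```

Call:
arm_command(commands=[0,0.001,0.005,0,0,0.001,0.003,0,0,0,0,0,0,0.0,0,0,0,0.0,0,0])

```text
clock: 21.65
position: [442.9, 290.4, 139.4]
ee_rot: [0.729, -0.684, 0.021, -0.032]
contact_force: [-0.6, -0.1, -0.6]
gripper_width: 85.2
```

Call:
arm_command(commands=[0,0,0,0,0,0,0,0,0,0,0,0,0,0.0,0,0,0,0.0,0,0], jaw=0)

```text
clock: 22.15
position: [442.9, 290.7, 140.8]
ee_rot: [0.729, -0.684, 0.021, -0.033]
contact_force: [-11.9, 2.3, 18.4]
gripper_width: 14.1
```

Call:
arm_command(commands=[0,0,0,0,0,0,0,0,0,0,0,0,0,0.0,0,0,0,0.0,0,0])

```text
clock: 22.65
position: [441.5, 290.5, 140.9]
ee_rot: [0.729, -0.684, 0.02, -0.032]
contact_force: [-0.9, -0.1, 2.5]
gripper_width: 13.0
```

```bash
python3 -c "
from h import *
st()
save('wrist','w11.png')
i=save('side','s11.png')
cv2.imwrite('pics/s11a.png',cv2.resize(i[130:230,200:320,::-1],None,fx=5,fy=5,interpolation=2))
plan([443,290,137],-86.3,n=5,step=12)"
```

```text
t 22.65 pos [441.5 290.5 140.9] tilt mrad [72.8 18.5] j [ 0.916  0.277 -0.43   0.064 -0.806 -0.896] S 0.0581
t 22.75 pos [441.5 290.5 140.9] yaw -86.4 j [ 0.92  0.28 -0.43  0.06 -0.81 -0.9 ] F [-1.6  0.3  1.8] w 13.2
0.0006, -0.0012, 0.004, -0.1, 0.0, 0.0, 0.0, 0.0, 0.0, 0.0, 0.0, 0.0, 0.0, 0.0, 0.0, 0.0, 0.0, 0.0, 0.0, 0.0
end [443. 290. 137.] remaining yaw 0.0
```

View pics/w11.png

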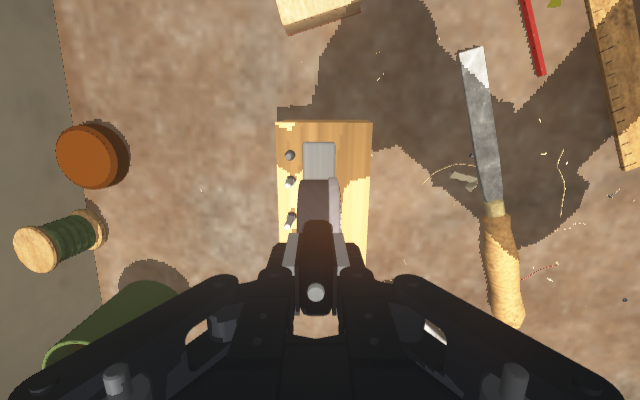

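View pics/s11a.png

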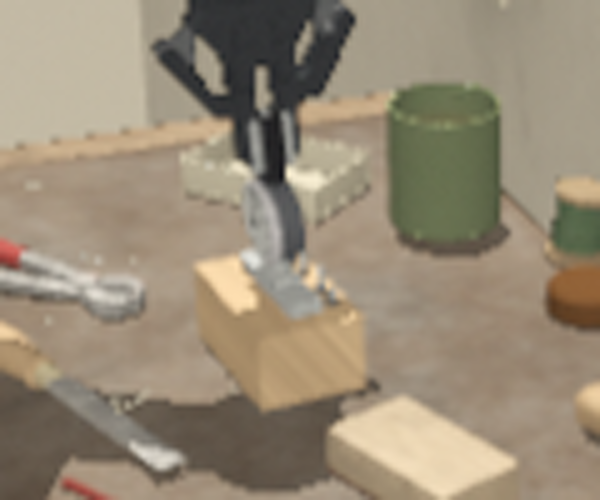

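```bash
python3 -c "
from h import *
plan([441.5,290.5,240],-86.4,n=5,step=20)"
```

```text
t 22.75 pos [441.5 290.5 140.9] yaw -86.4 j [ 0.92  0.28 -0.43  0.06 -0.81 -0.9 ] F [-1.6  0.3  1.8] w 13.2
-0.0003, -0.0015, -0.0199, 0.0, -0.0003, -0.0015, -0.0199, 0.0, -0.0003, -0.0015, -0.0199, 0.0, -0.0003, -0.0015, -0.0199, 0.0, -0.0003, -0.0014, -0.019, 0.0
end [441.5 290.5 240. ] remaining yaw 0.0
```

Call:
arm_command(commands=[0,-0.001,-0.008,0,0,-0.001,-0.014,0,0,-0.001,-0.016,0,0,-0.001,-0.018,0,0,-0.001,-0.018,0])

```text
clock: 23.25
position: [439.0, 286.2, 212.2]
ee_rot: [0.728, -0.685, 0.02, -0.025]
contact_force: [1.4, 0.2, -3.2]
gripper_width: 13.4
```

Call:
arm_command(commands=[0,-0.001,-0.014,0,0,0,-0.008,0,0,0,0,0,0,0,0,0,0,0,0,0])

```text
clock: 23.75
position: [438.8, 285.5, 235.6]
ee_rot: [0.728, -0.685, 0.02, -0.026]
contact_force: [-0.2, 0.7, -2.5]
gripper_width: 13.4
```

```bash
python3 -c "
from h import *
st()
save('wrist','w12.png')
i=save('side','s12.png')
cv2.imwrite('pics/s12a.png',cv2.resize(i[110:230,200:320,::-1],None,fx=5,fy=5,interpolation=2))
plan([441,290,137],-86.3,n=5,step=12)"
```

```text
t 23.75 pos [438.8 285.5 235.6] tilt mrad [64.3  9.7] j [ 0.914  0.179 -0.292  0.052 -1.054 -0.877] S 0.0465
t 23.85 pos [438.7 285.5 235.4] yaw -86.5 j [ 0.91  0.18 -0.29  0.05 -1.05 -0.88] F [ 0.3 -0.8 -1.8] w 13.0
-0.0005, 0.0005, 0.012, -0.2, -0.0005, 0.0005, 0.012, 0.0, -0.0005, 0.0005, 0.012, 0.0, -0.0005, 0.0005, 0.012, 0.0, -0.0005, 0.0005, 0.012, 0.0
end [440.1 288.2 175.5] remaining yaw 0.0
```

View pics/w12.png

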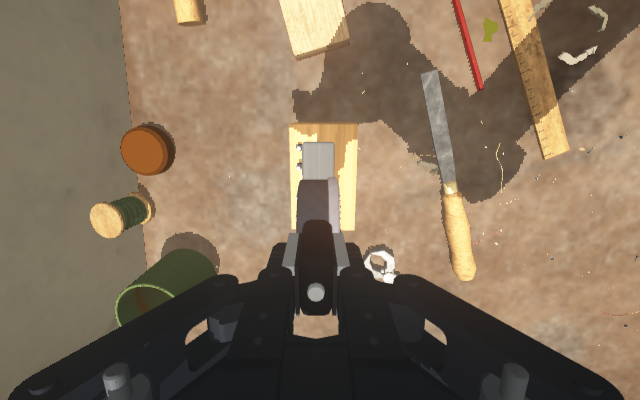

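View pics/s12a.png

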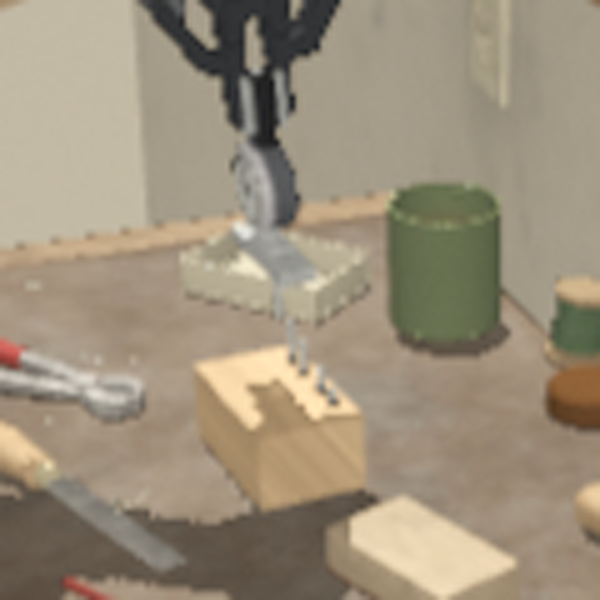

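```bash
cat >> h.py <<'E'
# gauge geometry in tool frame from grip moment
def gtool():
    q=[0.729,-0.684,0.02,-0.032];Rm=R.from_quat(q).as_matrix();T=np.array([441.5,290.5,140.9])
    Y=Rm[:,1]; g=np.array([0,0,1.]);g=g-Y*(g@Y);g/=np.linalg.norm(g)
    hd=Rm.T@(np.array([442.5,290.5,156.])-T);hd[1]=0
    gt=Rm.T@g
    return hd-104*gt, gt   # base centre, axis (tool frame)
def gauge_now(verbose=1):
    s=arm.read_state();Rm=R.from_quat(s['ee_rot']).as_matrix();b,g=gtool()
    B=s['position']+Rm@b;G=Rm@g;tip=B-42*G
    if verbose: print('base',B.round(1),'g tilt mrad',(G[:2]*1000).round(1),'tip',tip.round(1))
    return B,G,tip
E
python3 -c "
from h import *
print(gtool()); gauge_now()
plan([412,-216,250],-169.5,n=20,step=31,rr=5.2)"
```

```text
(array([ 1.36676084e+00, -2.37944212e-15,  8.90047030e+01]), array([-1.46455836e-02,  2.28792511e-17, -9.99892748e-01]))
base [444.5 285.  146.6] g tilt mrad [-64.8   5.3] tip [447.2 284.7 104.7]
t 23.85 pos [438.7 285.5 235.4] yaw -86.5 j [ 0.91  0.18 -0.29  0.05 -1.05 -0.88] F [ 0.3 -0.8 -1.8] w 13.0
0.0308, 0.0035, -0.0013, 5.2, 0.031, 0.0007, -0.0011, 5.2, 0.0309, -0.0021, -0.0009, 5.2, 0.0306, -0.0049, -0.0007, 5.2, 0.03, -0.0077, -0.0006, 5.2
0.0292, -0.0104, -0.0004, 5.2, 0.0282, -0.013, -0.0002, 5.2, 0.0269, -0.0155, 0.0, 5.2, 0.0254, -0.0178, 0.0001, 5.2, 0.0236, -0.02, 0.0003, 5.2
0.0217, -0.0221, 0.0004, 5.2, 0.0196, -0.024, 0.0005, 5.2, 0.0174, -0.0257, 0.0007, 5.2, 0.015, -0.0271, 0.0008, 5.2, 0.0125, -0.0284, 0.0009, 5.2
0.0098, -0.0294, 0.0009, 5.0, 0.0015, -0.0062, 0.0002, 0.0, 0.0, 0.0, 0.0, 0.0, 0.0, 0.0, 0.0, 0.0, 0.0, 0.0, 0.0, 0.0
end [ 412. -216.  250.] remaining yaw 0.0
```

Call:
arm_command(commands=[0.015,0.002,-0.002,3,0.028,0.001,-0.002,5,0.032,-0.002,-0.002,5,0.033,-0.005,-0.002,5,0.032,-0.008,-0.002,5])

```text
clock: 24.35
position: [433.8, 142.7, 240.7]
ee_rot: [-0.573, 0.819, -0.015, 0.026]
contact_force: [0.7, -0.3, -2.0]
gripper_width: 13.6
```

Call:
arm_command(commands=[0.031,-0.011,-0.001,6,0.03,-0.014,-0.001,6,0.028,-0.017,-0.001,6,0.026,-0.019,-0.001,6,0.024,-0.021,0,6])

```text
clock: 24.85
position: [426.3, -26.9, 242.3]
ee_rot: [-0.332, 0.943, -0.008, 0.028]
contact_force: [0.6, -0.0, -2.9]
gripper_width: 13.2
```

```bash
python3 -c "
from h import *
st(); gauge_now()
plan([414,-216,250],-169.5,n=10,step=31,rr=6)"
```

```text
t 24.85 pos [426.3 -26.9 242.3] tilt mrad [58.2  4.4] j [ 0.332 -0.002 -0.465  0.017 -1.051 -1.232] S 0.0565
base [430.4 -27.4 153.4] g tilt mrad [-46.9   4.8] tip [432.4 -27.6 111.4]
t 24.85 pos [426.3 -26.9 242.3] yaw -141.1 j [ 0.33 -0.   -0.47  0.02 -1.05 -1.23] F [ 0.6 -0.  -2.9] w 13.2
0.0209, -0.0229, -0.0015, 6.0, 0.0184, -0.0249, -0.0013, 6.0, 0.0157, -0.0267, -0.0011, 6.0, 0.0128, -0.0282, -0.0009, 6.0, 0.0098, -0.0294, -0.0008, 4.4
0.0075, -0.0301, -0.0006, 0.0, 0.0009, -0.0036, -0.0001, 0.0, 0.0, 0.0, 0.0, 0.0, 0.0, 0.0, 0.0, 0.0, 0.0, 0.0, 0.0, 0.0
end [ 414. -216.  250.] remaining yaw 0.0
```

Call:
arm_command(commands=[0.02,-0.022,-0.001,6,0.017,-0.023,-0.001,6,0.014,-0.022,-0.001,6,0.011,-0.021,-0.001,5,0.008,-0.018,0,2])

```text
clock: 25.35
position: [410.6, -160.7, 243.5]
ee_rot: [-0.11, 0.994, -0.001, 0.028]
contact_force: [0.0, 0.3, -2.9]
gripper_width: 13.3
```

```bash
python3 -c "
from h import *
st(); gauge_now()
plan([414,-216,250],-169.5,n=10,step=31,rr=6)"
```

```text
t 25.35 pos [ 410.6 -160.7  243.5] tilt mrad [55.   3.6] j [-0.005  0.028 -0.423 -0.004 -1.065 -1.344] S 0.055
base [ 414.2 -160.7  154.5] g tilt mrad [-40.8  -0.4] tip [ 415.9 -160.7  112.6]
t 25.35 pos [ 410.6 -160.7  243.5] yaw -167.4 j [-0.01  0.03 -0.42 -0.   -1.06 -1.34] F [ 0.   0.3 -2.9] w 13.3
0.0047, -0.0304, -0.0036, 2.1, 0.0028, -0.0244, -0.0029, 0.0, 0.0, 0.0, 0.0, 0.0, 0.0, 0.0, 0.0, 0.0, 0.0, 0.0, 0.0, 0.0
0.0, 0.0, 0.0, 0.0, 0.0, 0.0, 0.0, 0.0, 0.0, 0.0, 0.0, 0.0, 0.0, 0.0, 0.0, 0.0, 0.0, 0.0, 0.0, 0.0
end [ 414. -216.  250.] remaining yaw 0.0
```

Call:
arm_command(commands=[0,-0.015,-0.045,1,0,-0.018,-0.048,1,0,-0.01,0,0,0,-0.006,0,0,0,0,0,0])

```text
clock: 25.85
position: [411.6, -213.3, 334.5]
ee_rot: [-0.089, 0.996, 0.0, 0.022]
contact_force: [-0.8, 0.4, -2.2]
gripper_width: 13.4
```

```bash
python3 -c "
from h import *
st(); gauge_now()
save('wrist','w13.png')
plan([416,-216,250],-169.5,n=10,step=14,rr=6)"
```

```text
t 25.85 pos [ 411.6 -213.3  334.5] tilt mrad [43.2  4.2] j [-0.133  0.022 -0.198 -0.01  -1.309 -1.258] S 0.0423
base [ 414.1 -213.1  245.6] g tilt mrad [-28.8  -1.6] tip [ 415.3 -213.1  203.6]
t 25.9 pos [ 411.1 -212.7  333.8] yaw -169.8 j [-0.13  0.02 -0.2  -0.01 -1.31 -1.26] F [ 0.1 -0.8 -2.8] w 13.6
-0.0001, -0.0007, 0.014, -0.3, -0.0001, -0.0007, 0.014, 0.0, -0.0001, -0.0007, 0.014, 0.0, -0.0001, -0.0007, 0.014, 0.0, -0.0001, -0.0007, 0.014, 0.0
-0.0001, -0.0007, 0.014, 0.0, 0.0, 0.0, 0.0, 0.0, 0.0, 0.0, 0.0, 0.0, 0.0, 0.0, 0.0, 0.0, 0.0, 0.0, 0.0, 0.0
end [ 416. -216.  250.] remaining yaw 0.0
```

View pics/w13.png

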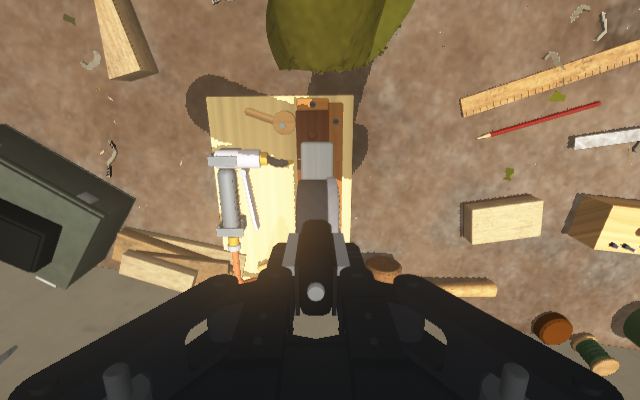

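```bash
cat >> h.py <<'E'
def plantip(P,yaw=-169.5,n=5,step=14):
    B,G,tip=gauge_now(); st()
    plan(np.array(arm.read_state()['position'])+np.array(P)-tip,yaw,n,step,3)
E
python3 -c "
from h import *
plantip([422.3,-215.3,100],step=20)"
```

```text
base [ 413.5 -212.5  244.8] g tilt mrad [-27.1  -2.5] tip [ 414.6 -212.4  202.8]
t 25.9 pos [ 411.1 -212.7  333.8] tilt mrad [41.5  5.1] j [-0.132  0.022 -0.199 -0.011 -1.309 -1.258] S 0.0404
t 25.9 pos [ 411.1 -212.7  333.8] yaw -169.8 j [-0.13  0.02 -0.2  -0.01 -1.31 -1.26] F [ 0.1 -0.8 -2.8] w 13.6
-0.0005, -0.0008, 0.02, -0.3, -0.0005, -0.0008, 0.02, 0.0, -0.0005, -0.0008, 0.02, 0.0, -0.0005, -0.0008, 0.02, 0.0, -0.0005, -0.0008, 0.02, 0.0
end [ 418.6 -215.5  234.1] remaining yaw 0.0
```

Call:
arm_command(commands=[0,-0.001,0.008,0,0,-0.001,0.014,0,-0.001,-0.001,0.016,0,-0.001,-0.001,0.016,0,-0.001,-0.001,0.016,0])

```text
clock: 26.4
position: [415.9, -213.6, 256.4]
ee_rot: [-0.091, 0.996, 0.002, 0.018]
contact_force: [0.0, 0.0, -2.3]
gripper_width: 13.5
```

```bash
python3 -c "
from h import *
plantip([422.3,-215.3,75],step=16)"
```

```text
base [ 417.7 -213.2  167.4] g tilt mrad [-21.   -5.2] tip [ 418.6 -213.   125.4]
t 26.4 pos [ 415.9 -213.6  256.4] tilt mrad [35.4  7.9] j [-0.134  0.079 -0.33  -0.014 -1.128 -1.249] S 0.034
t 26.4 pos [ 415.9 -213.6  256.4] yaw -169.6 j [-0.13  0.08 -0.33 -0.01 -1.13 -1.25] F [ 0.   0.  -2.3] w 13.5
-0.0004, -0.001, 0.016, -0.1, -0.0004, -0.001, 0.016, 0.0, -0.0004, -0.001, 0.016, 0.0, -0.0001, -0.0002, 0.0026, 0.0, 0.0, 0.0, 0.0, 0.0
end [ 419.6 -216.   206. ] remaining yaw 0.0
```

Call:
arm_command(commands=[0,-0.001,0.013,0,0,-0.001,0.013,0,0,0,0.012,0,0,0,0.008,0,0,0,0.003,0])

```text
clock: 26.9
position: [412.6, -211.1, 196.1]
ee_rot: [-0.093, 0.996, 0.005, 0.01]
contact_force: [-0.1, -0.4, -3.4]
gripper_width: 13.2
```

```bash
python3 -c "
from h import *
i=save('side','s14.png'); cv2.imwrite('pics/s14a.png',cv2.resize(i[190:310,260:380,::-1],None,fx=5,fy=5,interpolation=2))
i=save('wrist','w14.png')
B,G,t=gauge_now(); print('tip pix side',pix('side',t),'base',pix('side',B),'hole',pix('side',np.array([422.3,-215.3,52])))
print('base wrist',pix('wrist',B), 'bar end',pix('wrist',B+45*np.array([-.983,-.18,0])+[0,0,10]))
for c in ['side','wrist','top']:
  if c=='top': arm.get_image('top')
  for t in ['marked_hole','rod_tip','gauge']:
    r=arm.place_of(c,t); print(c,t,[(round(x['confidence'],2),world(c,x['centre']).round(1)) for x in r[:2]])
plantip([422.3,-215.3,56],step=16)"
```

```text
base [ 413.4 -210.5  107.9] g tilt mrad [-5.3 -9.6] tip [ 413.6 -210.1   65.9]
tip pix side [308.29106279 271.72321413] base [308.54419411 257.32899266] hole [312.38894675 276.75491339]
base wrist [315.85488298 197.70753425] bar end [316.4010326  141.74676717]
side marked_hole [(0.97, array([ 421.9, -215.5,   53. ]))]
side rod_tip [(0.57, array([474.7, 104. ,   1.1])), (0.48, array([ 410.3, -209.5,   66.2]))]
side gauge [(0.92, array([ 411.9, -204.7,  107.2]))]
wrist marked_hole [(0.9, array([ 427.7, -219.8,   53.5]))]
wrist rod_tip []
wrist gauge [(0.74, array([ 415.1, -213.8,  106.7]))]
top marked_hole [(0.6, array([ 422.3, -218.2,   52.7]))]
top rod_tip []
top gauge [(0.71, array([ 411.5, -212.2,  106.7]))]
base [ 414.3 -211.   109.1] g tilt mrad [-8.2 -9.1] tip [ 414.7 -210.6   67.1]
t 27.5 pos [ 413.7 -211.8  198.1] tilt mrad [22.6 11.8] j [-0.132  0.133 -0.423 -0.018 -0.995 -1.244] S 0.0208
t 27.5 pos [ 413.7 -211.8  198.1] yaw -169.4 j [-0.13  0.13 -0.42 -0.02 -0.99 -1.24] F [-0.7 -0.1 -2.8] w 13.4
-0.0063, -0.0061, 0.0112, 0.1, 0.0, 0.0, 0.0, 0.0, 0.0, 0.0, 0.0, 0.0, 0.0, 0.0, 0.0, 0.0, 0.0, 0.0, 0.0, 0.0
end [ 421.3 -216.5  187. ] remaining yaw 0.0
```

View pics/s14a.png

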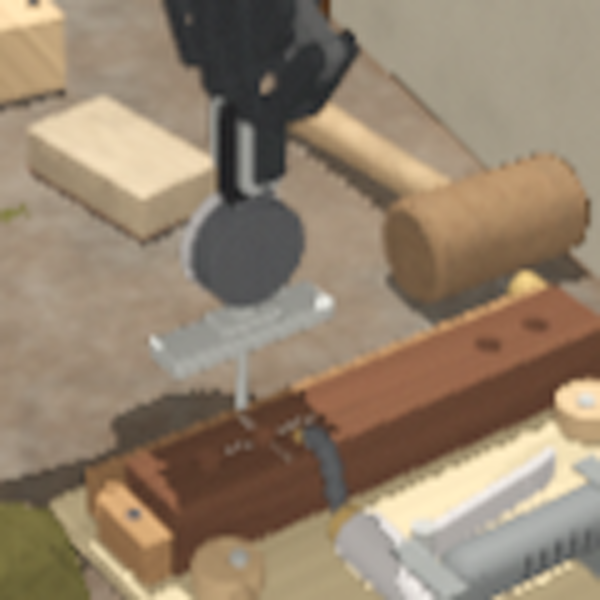

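View pics/w14.png

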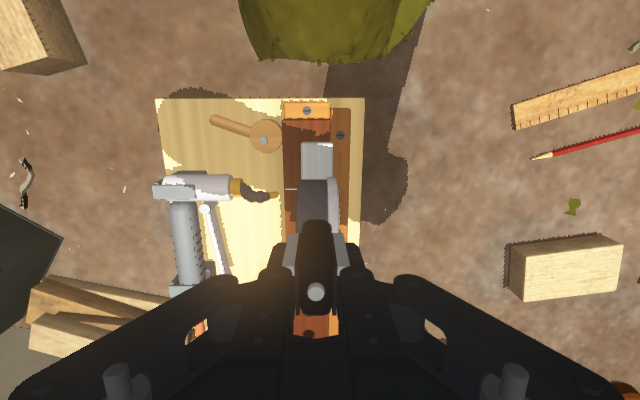

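Call:
arm_command(commands=[-0.002,-0.002,0,0,-0.003,-0.002,0,0,-0.001,-0.001,0,0,0,0,0,0,0,0,0,0])

```text
clock: 28.0
position: [421.4, -216.2, 198.3]
ee_rot: [-0.092, 0.996, 0.005, 0.012]
contact_force: [-0.1, -0.1, -3.5]
gripper_width: 13.3
```

```bash
python3 -c "
from h import *
plantip([422.2,-215.5,56],step=16)
i=save('side','s15.png'); cv2.imwrite('pics/s15a.png',cv2.resize(i[190:310,260:380,::-1],None,fx=5,fy=5,interpolation=2))
plantip([422.2,-215.5,56],step=16)"
```

```text
base [ 422.1 -215.4  109.3] g tilt mrad [-8.5 -8.9] tip [ 422.4 -215.    67.3]
t 28.0 pos [ 421.4 -216.2  198.3] tilt mrad [22.9 11.6] j [-0.14   0.148 -0.404 -0.018 -0.998 -1.237] S 0.021
t 28.0 pos [ 421.4 -216.2  198.3] yaw -169.4 j [-0.14  0.15 -0.4  -0.02 -1.   -1.24] F [-0.1 -0.1 -3.5] w 13.3
0.0006, -0.0005, 0.0113, 0.1, 0.0, 0.0, 0.0, 0.0, 0.0, 0.0, 0.0, 0.0, 0.0, 0.0, 0.0, 0.0, 0.0, 0.0, 0.0, 0.0
end [ 421.1 -216.7  187. ] remaining yaw 0.0
base [ 422.1 -215.4  109.3] g tilt mrad [-8.6 -8.9] tip [ 422.4 -215.    67.3]
t 28.05 pos [ 421.4 -216.1  198.3] tilt mrad [23.  11.6] j [-0.14   0.148 -0.404 -0.017 -0.998 -1.237] S 0.021
t 28.05 pos [ 421.4 -216.1  198.3] yaw -169.4 j [-0.14  0.15 -0.4  -0.02 -1.   -1.24] F [-0.4 -0.5 -2.8] w 13.0
0.0006, -0.0005, 0.0113, 0.1, 0.0, 0.0, 0.0, 0.0, 0.0, 0.0, 0.0, 0.0, 0.0, 0.0, 0.0, 0.0, 0.0, 0.0, 0.0, 0.0
end [ 421.1 -216.7  187. ] remaining yaw 0.0
```

View pics/s15a.png

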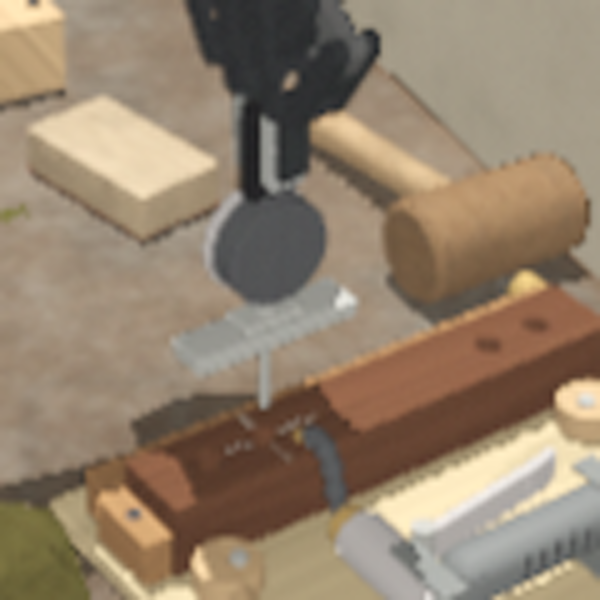

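Call:
arm_command(commands=[0,-0.001,0.004,0,0,0,0.005,0,0,0,0.005,0,0,0,0.003,0,0,0,0.001,0])

```text
clock: 28.55
position: [421.5, -216.8, 178.4]
ee_rot: [-0.092, 0.996, 0.005, 0.012]
contact_force: [-0.3, -0.5, -3.0]
gripper_width: 13.0
```

```bash
python3 -c "
from h import *
plantip([422.2,-215.5,40],step=6)"
```

```text
base [ 422.2 -216.    89.4] g tilt mrad [-7.7 -9.3] tip [ 422.5 -215.6   47.4]
t 28.55 pos [ 421.5 -216.8  178.4] tilt mrad [22. 12.] j [-0.141  0.171 -0.431 -0.018 -0.949 -1.234] S 0.0201
t 28.55 pos [ 421.5 -216.8  178.4] yaw -169.4 j [-0.14  0.17 -0.43 -0.02 -0.95 -1.23] F [-0.3 -0.5 -3. ] w 13.0
0.0003, 0.0001, 0.006, 0.1, 0.0001, 0.0, 0.0014, 0.0, 0.0, 0.0, 0.0, 0.0, 0.0, 0.0, 0.0, 0.0, 0.0, 0.0, 0.0, 0.0
end [ 421.3 -216.7  171. ] remaining yaw 0.0
```

Call:
arm_command(commands=[0,0,0.004,0,0,0,0.005,0,0,0,0.005,0,0,0,0.003,0,0,0,0.001,0])

```text
clock: 29.05
position: [422.0, -216.6, 158.6]
ee_rot: [-0.092, 0.996, 0.005, 0.011]
contact_force: [0.6, -0.2, -3.1]
gripper_width: 13.0
```

```bash
python3 -c "
from h import *
plantip([422.2,-215.5,20],step=5)"
```

```text
base [ 422.6 -215.8   69.6] g tilt mrad [-7.4 -9.3] tip [ 422.9 -215.4   27.6]
t 29.05 pos [ 422.  -216.6  158.6] tilt mrad [21.8 11.9] j [-0.14   0.194 -0.459 -0.019 -0.898 -1.233] S 0.0198
t 29.05 pos [ 422.  -216.6  158.6] yaw -169.4 j [-0.14  0.19 -0.46 -0.02 -0.9  -1.23] F [ 0.6 -0.2 -3.1] w 13.0
0.0006, 0.0, 0.005, 0.1, 0.0003, 0.0, 0.0027, 0.0, 0.0, 0.0, 0.0, 0.0, 0.0, 0.0, 0.0, 0.0, 0.0, 0.0, 0.0, 0.0
end [ 421.3 -216.7  151. ] remaining yaw 0.0
```

Call:
arm_command(commands=[0,0,0.003,0,0,0,0.004,0,0,0,0.003,0,0,0,0.001,0,0,0,0.0,0])

```text
clock: 29.55
position: [422.6, -216.6, 147.4]
ee_rot: [-0.093, 0.996, 0.005, 0.012]
contact_force: [-0.5, -0.7, -1.4]
gripper_width: 13.1
```

```bash
python3 -c "
from h import *
plantip([422.2,-215.5,10],step=5)"
```

```text
base [ 423.2 -215.8   58.4] g tilt mrad [-7.9 -8.7] tip [ 423.6 -215.5   16.4]
t 29.55 pos [ 422.6 -216.6  147.4] tilt mrad [22.3 11.4] j [-0.14   0.209 -0.473 -0.019 -0.868 -1.233] S 0.0204
t 29.55 pos [ 422.6 -216.6  147.4] yaw -169.4 j [-0.14  0.21 -0.47 -0.02 -0.87 -1.23] F [-0.5 -0.7 -1.4] w 13.1
0.0011, 0.0001, 0.0049, 0.1, 0.0003, 0.0, 0.0015, 0.0, 0.0, 0.0, 0.0, 0.0, 0.0, 0.0, 0.0, 0.0, 0.0, 0.0, 0.0, 0.0
end [ 421.2 -216.6  141. ] remaining yaw 0.0
```

Call:
arm_command(commands=[0.0005,0,0.001,0,0.0005,0,0.001,0,0,0,0.001,0,0,0,0.001,0,0,0,0.001,0])

```text
clock: 30.05
position: [422.3, -216.6, 142.8]
ee_rot: [-0.093, 0.996, 0.005, 0.013]
contact_force: [-0.3, 0.8, -1.0]
gripper_width: 13.2
```

```bash
python3 -c "
from h import *
gauge_now();st();print(arm.read_state()['contact_force'])"
```

```text
base [ 423.1 -215.9   53.8] g tilt mrad [-10.   -8.6] tip [ 423.6 -215.5   11.8]
t 30.05 pos [ 422.3 -216.6  142.8] tilt mrad [24.4 11.3] j [-0.14   0.213 -0.481 -0.019 -0.854 -1.232] S 0.0225
[-0.31912932  0.8068785  -1.00822447]
```

Call:
arm_command(commands=[0,0,0.001,0,0,0,0.001,0,0,0,0.001,0,0,0,0.001,0,0,0,0.001,0])

```text
clock: 30.55
position: [422.9, -216.7, 141.0]
ee_rot: [-0.093, 0.996, 0.004, 0.012]
contact_force: [-1.8, 2.1, 6.8]
gripper_width: 13.0
```

```bash
python3 -c "
from h import *
gauge_now();st();print(arm.read_state()['contact_force'],arm.read_state()['wrist_torque'])"
```

```text
base [ 423.6 -216.    52. ] g tilt mrad [-9.5 -7.4] tip [ 424.  -215.7   10. ]
t 30.55 pos [ 422.9 -216.7  141. ] tilt mrad [23.9 10.2] j [-0.139  0.216 -0.483 -0.018 -0.849 -1.233] S 0.0222
[-1.84809782  2.10940655  6.773826  ] [ 1.05177454  0.9561347  -0.04691594]
```

Call:
arm_command(commands=[0,0,0.001,0,0,0,0.001,0,0,0,0.001,0,0,0,0.001,0,0,0,0.001,0])

```text
clock: 31.05
position: [422.9, -216.5, 141.0]
ee_rot: [-0.094, 0.996, 0.003, 0.012]
contact_force: [-1.8, 2.1, 6.9]
gripper_width: 13.3
```

```bash
python3 -c "
from h import *
gauge_now();st()
i=save('side','s16.png'); cv2.imwrite('pics/s16a.png',cv2.resize(i[200:320,260:380,::-1],None,fx=5,fy=5,interpolation=2))
save('wrist','w16.png')
gauge_now();st();print(arm.read_state()['contact_force'],arm.read_state()['wrist_torque'],arm.read_state()['joint_vel'])"
```

```text
base [ 423.6 -216.    52. ] g tilt mrad [-8.6 -6.2] tip [ 424.  -215.7   10. ]
t 31.05 pos [ 422.9 -216.5  141. ] tilt mrad [23.   8.9] j [-0.138  0.216 -0.484 -0.016 -0.849 -1.234] S 0.0214
base [ 423.6 -216.    52. ] g tilt mrad [-8.6 -6.2] tip [ 424.  -215.7   10. ]
t 31.15 pos [ 422.9 -216.5  141. ] tilt mrad [23.   8.9] j [-0.138  0.216 -0.484 -0.016 -0.849 -1.234] S 0.0215
[-2.83963463  2.55623812  6.28972355] [ 0.9063571   0.90123708 -0.10061454] [-0.00058228 -0.00060491  0.0008935   0.0002519   0.00156039  0.00152486]
```

View pics/s16a.png

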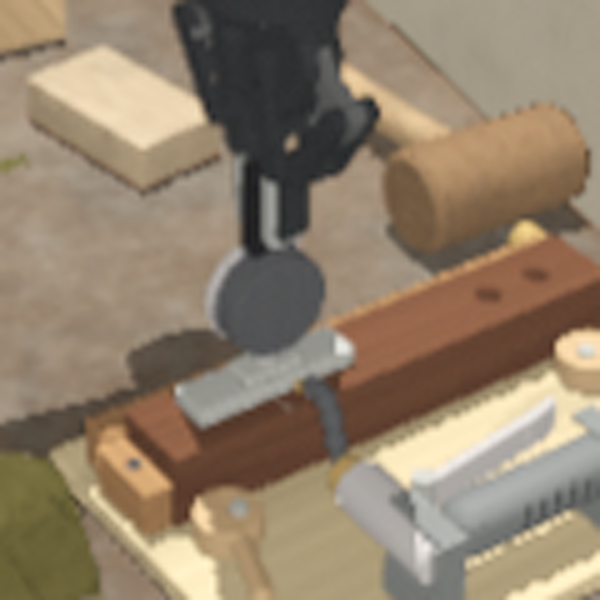

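View pics/w16.png

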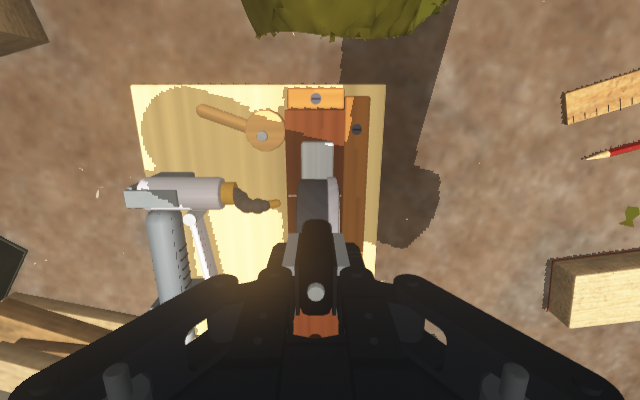

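```bash
python3 -c "
from h import *
print(arm.job_done()); st(); print(arm.read_state()['contact_force'])"
```

```text
the job is handed in; nothing more can be done
None
the job is handed in; nothing more can be done
```

I blew out the hole, then set the gauge over the pencil-crossed hole and handed the job in while still holding it there, at about 31 s. The hand-in gave no verdict.

**Blower:** I squeezed the lever home (fingers at 34 mm) for over a second. After letting go, the wrist picture showed it sprung back out.

**Gauge in place** (last readings just before handing in):

| Check | Measured or worked out | Allowed |
|---|---|---|
| Upward force on the tool, compared with hanging free | about 9.5 N | 3–25 N |
| Base height above the bench (rail face is at 52 mm) | about 52 mm | within 2 mm of the face |
| Gauge tilt | about 0.01 rad | below 0.05 rad |
| Bar direction against the rail | within about 1° | 10° |
| Rod tip from the hole's centre | about 2 mm | 6 mm |
| Finger opening on the handle | 13 mm | – |

- **How far to trust these:** the base height, gauge tilt and tip offset are worked out from the arm's pose and an estimate of how the gauge sat in the fingers. Beforehand, that estimate put the rod tip within 1 pixel of where the side picture showed it.
- **Rod depth:** I could not read how far the rod was pushed in. The force did not change as the tip passed the rail's face, then rose by about 1.6 N near the floor. So the rod went into the hole.
- **Other things on the bench:** in the last pictures the lever was out and the bystanders in view looked undisturbed. I did not measure their positions again.
- **Disagreements:** the hole position varied by a few millimetres between cameras, so I used the average. One late wrist reading was about 7 mm off and I left it out.
- **Arm tilt:** the tool drifted to about 0.09 rad off vertical on the way. I spent several seconds bringing it back to about 0.02 rad before lowering the gauge.

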